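Put the washed slicer blades away in their box

TASK

The washed slicer blades have drained: put them away. Lift the lid off the wooden blade box by its knob and set it down flat on the worktop, slide every blade from the draining rack into a slot of its own in the box, edge down and fully home on its shoulder, then put the lid back on so that it sits closed on its ledge all round. Leave the other things on the worktop where they are.

Things in the scene. Friction and masses are not known exactly. Their poses are not given: they have to be found in the camera images.
- blade_box: lower half of a beech box for slicer blades, loose, 0.9 kg, 100 mm (x) by 212 mm (y); origin at the centre of its underside, z up. Its outer wall ends in a flat ledge 40 mm up; within it a block, 87 x 199 mm, top edges bevelled 4 mm, rises to a deck at 52 mm with five slots across it, 42 mm apart along y. The worktop to its left (x 0.39 to 0.55, y 0.16 to 0.39) is clear.
- box_ledge (a point): centre of the box at the height of the ledge on which the lid's rim rests (40 mm above the box's underside); axes as the box
- lid: the box's loose cover, a hollow beech hood, 100 x 212 mm outside, 92 x 204 mm inside, 52 mm tall (top plate 8 mm), 0.25 kg, steel knob in the middle of its top; origin at the centre of its lower rim, y along it, z up. At first it sits on the box's ledge, round the block with 2.5 mm play; fits either way round. It clears the grips of fully inserted blades by 4 mm.
- lid_knob (a point): centre of the thick part of the lid's knob (28 mm across, 15 mm tall), 71.5 mm above the lid's lower rim; 8.5 mm above it the knob ends
- drainer: grey draining rack, fixed, 80 mm (x) by 208 mm (y): a low tray with five pairs of steel wire loops, 42 mm apart along y, top of the wires 42 mm above the worktop. A blade stands upright between the wires of a pair, with 2 mm play; tray floor 6 mm above the worktop. Origin at the centre of its underside.
- blade_1: slicer blade, green grip, one slanted steel blade: white frame 60 mm wide (x), 4 mm thick (y), reaching 42 mm below the origin, lower edge tapered; grip 44 mm (x) by 12 mm (y, pinch it so), reaching 28 mm above the origin. Origin: centre of the shoulder (grip's underside), which stops it on the deck; z up. 45 g. Starts upright in the rack, shoulder 48 mm above the worktop; may be absent.
- blade_2: slicer blade, orange grip, a coarse steel comb: white frame 60 mm wide (x), 4 mm thick (y), reaching 42 mm below the origin, lower edge tapered; grip 44 mm (x) by 12 mm (y, pinch it so), reaching 28 mm above the origin. Origin: centre of the shoulder (grip's underside), which stops it on the deck; z up. 45 g. Starts upright in the rack, shoulder 48 mm above the worktop; may be absent.
- blade_3: slicer blade, yellow grip, a wavy steel edge: white frame 60 mm wide (x), 4 mm thick (y), reaching 42 mm below the origin, lower edge tapered; grip 44 mm (x) by 12 mm (y, pinch it so), reaching 28 mm above the origin. Origin: centre of the shoulder (grip's underside), which stops it on the deck; z up. 45 g. Starts upright in the rack, shoulder 48 mm above the worktop; may be absent.
- blade_4: slicer blade, blue grip, a fine steel comb: white frame 60 mm wide (x), 4 mm thick (y), reaching 42 mm below the origin, lower edge tapered; grip 44 mm (x) by 12 mm (y, pinch it so), reaching 28 mm above the origin. Origin: centre of the shoulder (grip's underside), which stops it on the deck; z up. 45 g. Starts upright in the rack, shoulder 48 mm above the worktop; may be absent.
- blade_5: slicer blade, red grip, one straight steel blade: white frame 60 mm wide (x), 4 mm thick (y), reaching 42 mm below the origin, lower edge tapered; grip 44 mm (x) by 12 mm (y, pinch it so), reaching 28 mm above the origin. Origin: centre of the shoulder (grip's underside), which stops it on the deck; z up. 45 g. Starts upright in the rack, shoulder 48 mm above the worktop; may be absent.
- slot_1 (a point): centre of the mouth of slot 1, in the plane of the box's deck; axes as the box: the slot runs along x, 62 mm long, 6 mm wide (y), 47 mm deep; a blade's origin comes here when it is fully in
- slot_2 (a point): centre of the mouth of slot 2, in the plane of the box's deck; axes as the box: the slot runs along x, 62 mm long, 6 mm wide (y), 47 mm deep; a blade's origin comes here when it is fully in
- slot_3 (a point): centre of the mouth of slot 3, in the plane of the box's deck; axes as the box: the slot runs along x, 62 mm long, 6 mm wide (y), 47 mm deep; a blade's origin comes here when it is fully in
- slot_4 (a point): centre of the mouth of slot 4, in the plane of the box's deck; axes as the box: the slot runs along x, 62 mm long, 6 mm wide (y), 47 mm deep; a blade's origin comes here when it is fully in
- slot_5 (a point): centre of the mouth of slot 5, in the plane of the box's deck; axes as the box: the slot runs along x, 62 mm long, 6 mm wide (y), 47 mm deep; a blade's origin comes here when it is fully in
- mug_white: plain white mug, 68 mm across, 98 mm tall, at the right end; a bystander, loose
- spice_jar_2: spice jar with a black cap, 40 mm across, 105 mm tall, at the left of the sink; a bystander, loose
- tin_1: small food tin, 57 mm across, 72 mm tall, in the left corner; a bystander, loose

How it is judged (in metres and radians):
On the way, in this order (a step that is already met when the one before it is completed fails the run):
1. the lid is off the box, set down flat on the worktop and let go (height (world z) of lid below 0.006 m and angle between lid's own z axis and vertical below 0.05 rad and horizontal distance between lid and blade_box above 0.09 m and linear speed of lid below 0.02 m/s and contact force between the fingers and lid below 0.2 N), for 0.2 s.
2. every blade is fully in a slot of its own ((distance between blade_1 and slot_1 below 0.005 m or distance between blade_1 and slot_2 below 0.005 m or distance between blade_1 and slot_3 below 0.005 m or distance between blade_1 and slot_4 below 0.005 m or distance between blade_1 and slot_5 below 0.005 m) and angle between each of blade_1, blade_2, blade_3, blade_4, blade_5's own z axis and vertical below 0.08 rad and (distance between blade_2 and slot_1 below 0.005 m or distance between blade_2 and slot_2 below 0.005 m or distance between blade_2 and slot_3 below 0.005 m or distance between blade_2 and slot_4 below 0.005 m or distance between blade_2 and slot_5 below 0.005 m) and (distance between blade_3 and slot_1 below 0.005 m or distance between blade_3 and slot_2 below 0.005 m or distance between blade_3 and slot_3 below 0.005 m or distance between blade_3 and slot_4 below 0.005 m or distance between blade_3 and slot_5 below 0.005 m) and (distance between blade_4 and slot_1 below 0.005 m or distance between blade_4 and slot_2 below 0.005 m or distance between blade_4 and slot_3 below 0.005 m or distance between blade_4 and slot_4 below 0.005 m or distance between blade_4 and slot_5 below 0.005 m) and (distance between blade_5 and slot_1 below 0.005 m or distance between blade_5 and slot_2 below 0.005 m or distance between blade_5 and slot_3 below 0.005 m or distance between blade_5 and slot_4 below 0.005 m or distance between blade_5 and slot_5 below 0.005 m)), for 0.2 s.
At the end, for the whole second after the job is handed in: every blade stands in a slot of its own with its origin within 5 mm of the slot's mouth centre and within 0.08 rad of upright; the lid's lower rim is centred within 6 mm on the box's ledge, within 0.04 rad of level and in line with the box; the box stands flat on the worktop; all at rest and let go (all of step 2 and distance between lid and box_ledge below 0.006 m and angle between lid's own z axis and vertical below 0.04 rad and angle between the y axis of lid and the y axis of blade_box, either way round below 0.08 rad and linear speed of each of lid, blade_box below 0.02 m/s and angle between blade_box's own z axis and vertical below 0.05 rad and height (world z) of blade_box below 0.006 m); the robot touches nothing.
It fails at once if a bystander is pushed more than 3 cm or knocked over (distance of any of mug_white, spice_jar_2, tin_1 from where it was at the start of the episode above 0.03 m or angle between any of mug_white, spice_jar_2, tin_1's own z axis and vertical above 0.5 rad).
Of blade_1, blade_2, blade_3, blade_4, blade_5 only 4 to 5 are there at a start; the rules pass over those that are not, and their reading is None.
At some moment in a run one of lid, blade_box may be knocked a few centimetres aside while the robot is not near it.
Once in a run the grip may slacken for a moment while it holds something.
It also fails if it takes over 192 s, if anything falls off the work surface, if the arm or the gripper's body presses on something with over 40 N, if the wrist force passes 120 N, or if a joint passes its speed limit or range.

ROBOT

A 7-joint arm with a two-finger parallel gripper is mounted at the origin on a cart in front of the work surface, level with it; the furniture and walls round the work are solid. World frame = base frame: x ahead of the robot, y to its left, z up, the work surface at z = 0. Lengths are in m, angles in degrees, forces in N, time in s.
With the tool pointing down it reaches from about 0.425 to 0.825 m from the base axis. Payload 3.6 kg.
Tool frame: the origin (TCP) lies at the very end of the fingers, on their centre line; the grasp point (between the pads) lies 19 mm behind it; z points along the fingers, y is the line along which they close (so a half turn about z gives the same grasp; the last joint's range is limited). The gripper opens to 93 mm and grips with 3 to 60 N. Pads are 15 mm wide; open, the fingers measure 128 mm over their backs; the gripper's body (75 mm by 188 mm) begins 65 mm behind the grasp point.
Start: joints at [68.096, 35.231, -0.722, 81.555, 0.464, 63.22, -2.315], TCP at [0.226, -0.609, 0.219] pointing down, gripper open.
Joint ranges: [-178.69, 178.69], [-17.37, 117.87], [-77.05, 75.6], [15.02, 138.74], [-78.02, 258.01], [0.78, 113.62], [-162.83, 162.83]. Speed limits (degrees/s): [159.86, 159.86, 180, 180, 180, 180, 180].

INTERFACE

Orientations are given as [roll, pitch, yaw] about the fixed x, y, z axes, in that order (R = Rz(yaw) Ry(pitch) Rx(roll)).
In Python, from bench import * gives the robot as it stands.
- The arm moves only by the tool drive_tool, never from a script. Its argument "motion" is a list of rows, each a list of 3 entries, a list of its own where there are three numbers: the shift along the world's x, y, z normalised to -1 to 1, where 1 is 100 mm, then the turn, a rotation vector about the world's x, y, z normalised to -1 to 1, where 1 is 30 degrees, then the closure, from 0 (fully open) to 1 (shut). In form: [[[dx, dy, dz], [wx, wy, wz], fingers], ...]. A call has 1 to 12 rows; each row shifts and turns the commanded pose from where the row before left it; what a row does not reach is not made up. A row lasts 1/10 s, in which the tool goes at most 50 mm and 8.59 degrees, less where a joint would pass 70% of its speed; a pose out of reach is approached as far as the arm can. A call with a number of a shift or a turn outside -1 to 1 is refused whole. A call with a gripper value outside its range is refused whole. The fingers move at their own pace and stop on an object; "grip_force" is the grip in N (left out, the last holds). Time passes only in rows, so rows that do not move let the fingers close. It gives the time, the measured TCP pose, the force, the opening and the grip force at its end, in the units of the state.
- get_state(): the state, without advancing time (a new reading comes with each control period).
- get_image(name): name is "side" or "top"; returns a dict with "color" (400x640x3 uint8, red, green, blue), "camera_matrix" (3x3 intrinsics, pixels), "D" ([k1, k2, p1, p2, k3] as OpenCV has them; the pictures are not rectified), "T" (4x4, takes a point from camera to world coordinates). Camera axes: x right, y down, z forward; pixel columns grow to the right and rows downward; lengths in m; the calibration is good to about 2 mm. A picture is of the moment at which its call begins. There is no depth.
- sign_off(): hands the job in; it is judged then, once.
The state is a dict: "time": time; "joints": joint angles; "joint_velocities": joint speeds; "tau": joint torques, N m; "eef_pos": TCP position; "tcp_rot": TCP orientation; "force": force on the tool from outside, world axes, zero at the start; "ft_torque": the same for the moment, N m; "finger_gap": opening from 0.0 (shut) to 1.0 (fully open); "gripper_force": force on a finger pad.
Only numpy, scipy, OpenCV 4.12 (cv2) and the standard library are available. Lean on these libraries where they do the work, as an engineer would, in place of code of your own. Each camera call takes 0.05 s, during which the arm holds its last target. There are 200 camera calls.

## Working session

There is one attempt and no reset: what is moved stays moved. The work goes in short steps, Python scripts to look and compute and a tool call to move; the robot and the scene stay as the last step left them, time stands still between calls to the robot, and variables do not carry over. Pictures are saved under pics/ and viewed, at most 17 in all, crops included, and the job is handed in when it is done.

Besides the shell and the picture viewer there is one more tool, called after "Request:" as name(argument=value, ...) on one line, values as JSON. drive_tool: Moves the arm, as the interface text tells. Scaled input: -1 to 1 covers 100 mm each way for a shift and 30 degrees each way for a turn. Its arguments: {"type":"object","properties":{"motion":{"type":"array","items":{"type":"array"}},"grip_force":{"type":"number"}},"required":["motion"]}

```bash
mkdir -p pics; ls; python3 - <<'E'
from bench import *
import cv2,numpy as np
s=get_state();print({k:np.round(v,3) for k,v in s.items()})
for n in("side","top"):
    g=get_image(n);cv2.imwrite(f"pics/{n}0.png",g["color"][:,:,::-1]);print(n,g["camera_matrix"],g["D"],np.round(g["T"],4))
E
```

```text
pics
{'time': np.float64(0.0), 'joints': array([68.098, 35.288, -0.723, 81.639,  0.464, 63.221, -2.316]), 'joint_velocities': array([ 0.001,  0.108,  0.059, -0.13 , -0.016,  0.017,  0.028]), 'tau': array([ 1.0000e-03, -4.5894e+01,  2.0900e-01, -1.6575e+01, -6.1000e-02,
        2.0000e-02,  0.0000e+00]), 'eef_pos': array([ 0.226, -0.609,  0.218]), 'tcp_rot': array([-1.79855e+02,  2.00000e-03,  2.03870e+01]), 'force': array([ 0.116,  0.737, -0.647]), 'ft_torque': array([ 0.023,  0.002, -0.022]), 'gripper_force': np.float64(0.0), 'finger_gap': np.float64(0.998)}
side [[363.28902367   0.         323.22414327]
 [  0.         363.28902367 196.53744421]
 [  0.           0.           1.        ]] [-0.01120744  0.          0.          0.          0.        ] [[ 9.9980e-01  1.7900e-02 -1.0000e-04  5.4430e-01]
 [ 9.6000e-03 -5.2750e-01  8.4950e-01 -1.1712e+00]
 [ 1.5200e-02 -8.4940e-01 -5.2760e-01  7.6960e-01]
 [ 0.0000e+00  0.0000e+00  0.0000e+00  1.0000e+00]]
top [[498.65828347   0.         319.20395164]
 [  0.         498.65828347 191.28259221]
 [  0.           0.           1.        ]] [-0.0001656  0.         0.         0.         0.       ] [[ 0.0127 -0.9936  0.1126  0.3497]
 [-0.9999 -0.013  -0.0022 -0.0417]
 [ 0.0037 -0.1126 -0.9936  1.8359]
 [ 0.      0.      0.      1.    ]]
```

View pics/top0.png

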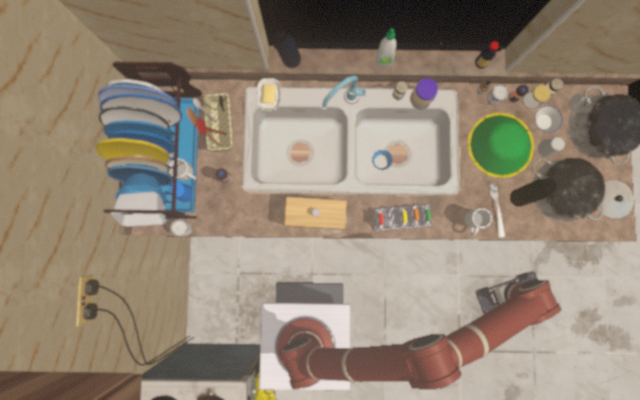

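View pics/side0.png

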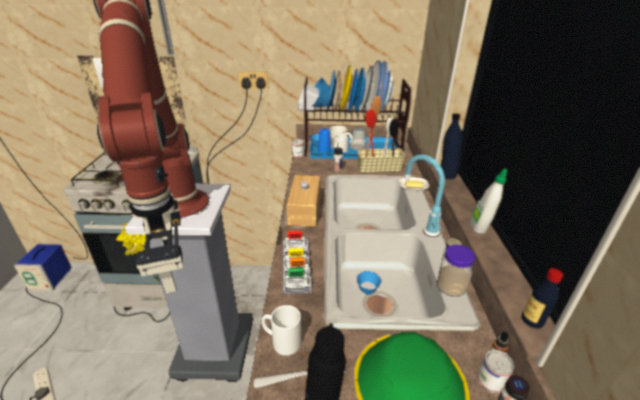

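```bash
cat > h.py <<'E'
from bench import *
import cv2,numpy as np
def ray(g,p):
    u=cv2.undistortPoints(np.array([[p]],float),g["camera_matrix"],np.array(g["D"]))[0,0]
    T=np.array(g["T"]);return T[:3,3],T[:3,:3]@np.array([u[0],u[1],1])
def plane(g,p,z):
    o,d=ray(g,p);return o+d*(z-o[2])/d[2]
def proj(g,P):
    T=np.linalg.inv(np.array(g["T"]))
    return cv2.projectPoints(np.array([P],float),cv2.Rodrigues(T[:3,:3])[0],T[:3,3],g["camera_matrix"],np.array(g["D"]))[0][0,0]
def tri(ga,pa,gb,pb):
    A=np.zeros((3,3));b=np.zeros(3)
    for g,p in((ga,pa),(gb,pb)):
        o,d=ray(g,p);d/=np.linalg.norm(d);M=np.eye(3)-np.outer(d,d);A+=M;b+=M@o
    return np.linalg.solve(A,b)
def crop(g,box,k,name):
    x0,y0,x1,y1=box;c=g["color"][y0:y1,x0:x1,::-1]
    cv2.imwrite(name,cv2.resize(c,None,fx=k,fy=k,interpolation=cv2.INTER_NEAREST))
def blobs(g,lo,hi,box,amin=6):
    x0,y0,x1,y1=box
    hsv=cv2.cvtColor(g["color"],cv2.COLOR_RGB2HSV);m=cv2.inRange(hsv,lo,hi)
    z=np.zeros_like(m);z[y0:y1,x0:x1]=m[y0:y1,x0:x1]
    n,l,st,c=cv2.connectedComponentsWithStats(z)
    return [(c[i].round(2),st[i]) for i in range(1,n) if st[i][4]>=amin],z
E
python3 - <<'E'
from h import *
t=get_image("top");s=get_image("side")
crop(t,(275,185,445,240),4.6,"pics/tz.png");crop(s,(270,165,340,305),4.2,"pics/sz.png")
H={"red":((0,150,90),(6,255,255)),"orange":((9,170,90),(18,255,255)),"yellow":((22,150,90),(32,255,255)),"green":((50,130,50),(80,255,255)),"blue":((95,130,60),(125,255,255))}
for n,(lo,hi) in H.items():
    for g,box,q in((t,(365,195,440,235),'t'),(s,(275,225,320,300),'s')):
        for c,st in blobs(g,lo,hi,box,4)[0]: print(n,q,c,st,plane(g,c,.07 if q=='t' else .062).round(4))
b,m=blobs(t,(8,60,120),(25,200,255),(275,190,360,235),100)
for c,st in b: print(c,st)
cs=max(cv2.findContours(m,0,1)[0],key=cv2.contourArea);r=cv2.minAreaRect(cs);print(r)
for p in cv2.boxPoints(r): print(p,plane(t,p,.092).round(4))
E
```

```text
red t [380.75 218.65] [380 214   3  10  20] [ 0.4551 -0.265   0.07  ]
red s [294.36 233.48] [287 230  15   8 110] [ 0.4549 -0.2567  0.062 ]
orange t [416.15 214.54] [415 210   3   9  13] [ 0.4713 -0.3906  0.07  ]
orange s [297.29 261.06] [291 257  14   9 110] [ 0.4732 -0.385   0.062 ]
yellow t [404.59 216.44] [403 212   4  10  32] [ 0.464  -0.3495  0.07  ]
yellow s [295.5  252.23] [288 248  16   9 113] [ 0.4652 -0.3467  0.062 ]
green s [295.86 271.63] [289 268  14   8  99] [ 0.4722 -0.4282  0.062 ]
[316.6  213.83] [ 275  194   85   41 3352]
((317.0, 214.0), (40.0, 84.0), 90.0)
[275. 194.] [0.5357 0.1097 0.092 ]
[359. 194.] [ 0.5395 -0.1857  0.092 ]
[359. 234.] [ 0.3992 -0.1863  0.092 ]
[275. 234.] [0.3955 0.1065 0.092 ]
```

View pics/tz.png

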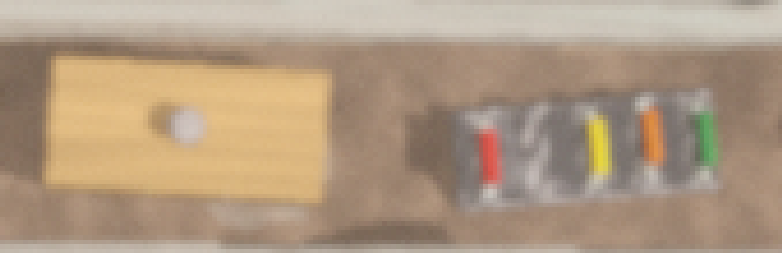

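View pics/sz.png

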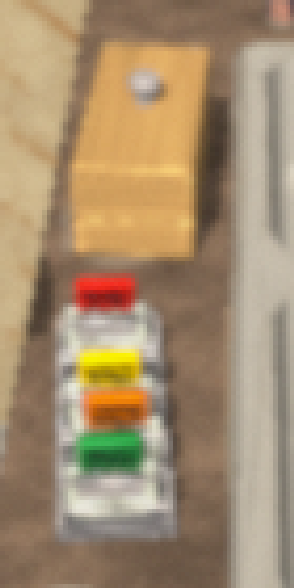

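```bash
cat >> h.py <<'E'
K=8
def up(g,box):
    x0,y0,x1,y1=box
    return cv2.cvtColor(cv2.resize(g["color"][y0:y1,x0:x1],None,fx=K,fy=K,interpolation=cv2.INTER_CUBIC),cv2.COLOR_RGB2HSV)
def rect(m,box,n=1):
    cs=sorted(cv2.findContours(m,0,1)[0],key=cv2.contourArea)[-n:]
    out=[]
    for c in cs:
        r=cv2.minAreaRect(c);p=cv2.boxPoints(r);M=cv2.moments(c)
        f=lambda q:(np.array(q)+.5)/K-.5+np.array(box[:2])
        out.append((f([M["m10"]/M["m00"],M["m01"]/M["m00"]]),f(p)))
    return out
def rectw(g,box,lo,hi,z):
    """colour blob -> world centre, sizes (long, short), long-axis angle from world y (deg), at plane z"""
    c,p=rect(cv2.inRange(up(g,box),lo,hi),box)[0]
    P=np.array([plane(g,q,z) for q in p]);C=P.mean(0)
    a,b=P[1]-P[0],P[2]-P[1];a,b=(a,b) if np.linalg.norm(a)>np.linalg.norm(b) else (b,a)
    return C[:2],plane(g,c,z)[:2],(np.linalg.norm(a),np.linalg.norm(b)),np.degrees(np.arctan(-a[0]/a[1])),np.degrees(np.arctan2(a[1],a[0]))
HUE={"red":((0,130,90),(6,255,255)),"orange":((8,150,90),(19,255,255)),"yellow":((20,120,90),(34,255,255)),"green":((45,100,40),(85,255,255))}
WOOD=((10,100,150),(24,255,255))
E
python3 - <<'E'
from h import *
np.set_printoptions(precision=4,suppress=True)
for i in range(1):
    t=get_image("top")
    lb=(275,190,360,235)
    h=up(t,lb);print("S worktop/wood",np.median(h[8:80,600:],axis=(0,1)),np.median(h[150:200,200:280],axis=(0,1)))
    for smin in(100,110,120):
        print("lid",rectw(t,lb,(8,smin,130),(26,255,255),.092))
    B={"red":(372,205,390,232),"yellow":(396,205,412,232),"orange":(410,205,422,232),"green":(420,205,436,232)}
    for n in B: print(n,rectw(t,B[n],*HUE[n],.074))
    k=cv2.inRange(up(t,(306,203,325,222)),(0,0,100),(180,70,255));c,_=rect(k,(306,203,325,222))[0]
    print("knob",c,plane(t,c,.116))
E
```

```text
S worktop/wood [ 14.  69. 162.] [ 18. 107. 223.]
lid (array([ 0.4721, -0.0313]), array([ 0.4727, -0.0302]), (np.float64(0.21467332148150697), np.float64(0.10482868801329448)), np.float64(-3.6072141699535196), np.float64(-93.60721416995352))
lid (array([0.4329, 0.0633]), array([0.4324, 0.0635]), (np.float64(0.015792408450160438), np.float64(0.008734887724194045)), np.float64(-16.46455172516126), np.float64(-106.46455172516126))Traceback (most recent call last):
  File "<stdin>", line 8, in <module>
  File "h.py", line 39, in rectw
    c,p=rect(cv2.inRange(up(g,box),lo,hi),box)[0]
        ~~~~~~~~~~~~~~~~~~~~~~~~~~~~~~~~~~~~~~^^^
IndexError: list index out of range
```

```bash
sed -i 's/^WOOD.*/WOOD=((10,86,185),(24,255,255))/' h.py; python3 - <<'E'
from h import *
np.set_printoptions(precision=4,suppress=True)
t=get_image("top")
lb=(275,190,360,235)
print("lid",rectw(t,lb,*WOOD,.092))
B={"red":(372,205,390,232),"yellow":(396,205,412,232),"orange":(410,205,422,232),"green":(420,205,436,232)}
for n in B: print(n,rectw(t,B[n],*HUE[n],.074))
k=cv2.inRange(up(t,(306,203,325,222)),(0,0,100),(180,70,255));c,_=rect(k,(306,203,325,222))[0]
print("knob",c,plane(t,c,.116))
s=get_image("side")
sb=(295,180,315,200)
k=cv2.inRange(up(s,sb),(0,0,100),(180,70,255));cs,_=rect(k,sb)[0];print(cs,tri(t,c,s,cs))
E
```

```text
lid (array([ 0.4723, -0.0334]), array([ 0.472 , -0.0337]), (np.float64(0.21493573643787853), np.float64(0.1028915623643575)), np.float64(-2.6366174493948846), np.float64(-92.63661744939489))
red (array([ 0.4551, -0.2648]), array([ 0.4553, -0.2647]), (np.float64(0.03646388771174554), np.float64(0.011457069563832004)), np.float64(-83.74257806012662), np.float64(-173.74257806012662))
yellow (array([ 0.4648, -0.3489]), array([ 0.4647, -0.3489]), (np.float64(0.040933754364911194), np.float64(0.01576921997687036)), np.float64(-84.28315118199063), np.float64(-174.28315118199063))
orange (array([ 0.4726, -0.39  ]), array([ 0.4724, -0.3902]), (np.float64(0.03563958715835041), np.float64(0.010461302369028746)), np.float64(-83.95667121353391), np.float64(-173.95667121353392))
green (array([ 0.4715, -0.4321]), array([ 0.4713, -0.4319]), (np.float64(0.031177356339821282), np.float64(0.0064277822120357075)), np.float64(-83.29232947275013), np.float64(-173.2923294727501))
knob [315.0624 211.8324] [ 0.473  -0.0321  0.116 ]
[303.8818 184.8966] [ 0.4734 -0.0321  0.1103]
```

Request:
drive_tool(motion=[[[0.18,0.42,0.03],[0,0,-0.066],0.3],[[0.18,0.42,0.03],[0,0,-0.066],0.3],[[0.18,0.42,0.03],[0,0,-0.066],0.3],[[0.18,0.42,0.03],[0,0,-0.066],0.3],[[0.18,0.42,0.03],[0,0,-0.066],0.3],[[0.18,0.42,0.03],[0,0,-0.066],0.3],[[0.18,0.42,0.03],[0,0,-0.066],0.3],[[0.18,0.42,0.03],[0,0,-0.066],0.3],[[0.18,0.42,0.03],[0,0,-0.066],0.3],[[0.18,0.42,0.03],[0,0,-0.066],0.3],[[0.18,0.42,0],[0,0,-0.066],0.3],[[0.18,0.42,0],[0,0,-0.066],0.3]], grip_force=30)

```text
time: 1.55
eef_pos: [0.443, -0.1036, 0.2491]
tcp_rot: [180.0, -0.1, -3.5]
force: [0.5, -0.8, 0.2]
finger_gap: 0.699
gripper_force: 0.0
```

Request:
drive_tool(motion=[[[0.15,0.36,0],[0,0,0],0.3],[[0.15,0.36,0],[0,0,0.02],0.3],[[0,0,-0.4],[0,0,0],0.3],[[0,0,-0.4],[0,0,0],0.3],[[0,0,-0.4],[0,0,0],0.3],[[0,0,-0.2],[0,0,0],0.3],[[0,0,-0.12],[0,0,0],0.3],[[0,0,0],[0,0,0],0.3],[[0,0,0],[0,0,0],0.3]])

```text
time: 2.45
eef_pos: [0.4728, -0.0333, 0.097]
tcp_rot: [-180.0, -0.0, -2.8]
force: [-0.3, 0.1, -0.1]
finger_gap: 0.698
gripper_force: 0.0
```

Request:
drive_tool(motion=[[[0,0,0],[0,0,0],0.9],[[0,0,0],[0,0,0],0.9],[[0,0,0],[0,0,0],0.9],[[0,0,0],[0,0,0],0.9],[[0,0,0],[0,0,0],0.9],[[0,0,0],[0,0,0],0.9],[[0,0,0],[0,0,0],0.9],[[0,0,0.1],[0,0,0],0.9],[[0,0,0.2],[0,0,0],0.9]])

```text
time: 3.35
eef_pos: [0.4705, -0.0337, 0.1258]
tcp_rot: [180.0, 0.3, -2.8]
force: [-0.6, 0.5, -3.1]
finger_gap: 0.294
gripper_force: 30.0
```

Request:
drive_tool(motion=[[[0,0,0.3],[0,0,0],0.9],[[0,0.3,0],[0,0,0],0.9],[[0,0.4,0],[0,0,0],0.9],[[0,0.4,0],[0,0,0.02],0.9],[[0,0.4,0],[0,0,0.02],0.9],[[0,0.4,0],[0,0,0.02],0.9],[[0,0.4,0],[0,0,0.02],0.9],[[0,0.4,0],[0,0,0],0.9],[[0,0.3,0],[0,0,0],0.9],[[0,0.1,0],[0,0,0],0.9],[[0,0,0],[0,0,0],0.9]])

```text
time: 4.45
eef_pos: [0.4716, 0.2777, 0.1563]
tcp_rot: [180.0, 0.1, -0.2]
force: [0.2, -0.2, -3.0]
finger_gap: 0.296
gripper_force: 30.0
```

Request:
drive_tool(motion=[[[0,0,-0.35],[0,0,0],0.9],[[0,0,-0.3],[0,0,0],0.9],[[0,0,-0.2],[0,0,0],0.9],[[0,0,-0.06],[0,0,0],0.9],[[0,0,-0.05],[0,0,0],0.9],[[0,0,-0.03],[0,0,0],0.9],[[0,0,0],[0,0,0],0.9]])

```text
time: 5.15
eef_pos: [0.473, 0.2765, 0.0583]
tcp_rot: [-180.0, -0.1, -0.4]
force: [0.4, -0.6, -3.0]
finger_gap: 0.291
gripper_force: 30.0
```

Request:
drive_tool(motion=[[[0,0,-0.02],[0,0,0],0.9],[[0,0,0],[0,0,0],0.9],[[0,0,0],[0,0,0],0.6],[[0,0,0],[0,0,0],0.3],[[0,0,0],[0,0,0],0.3],[[0,0,0],[0,0,0],0.3],[[0,0,0.3],[0,0,0],0.3],[[0,0,0.5],[0,0,0],0.3],[[0,0,0.5],[0,0,0],0.3],[[0,-0.4,0],[0,0,0],0.6],[[0,-0.4,0],[0,0,0],0.74],[[0,-0.4,0],[0,0,0],0.74]])

```text
time: 6.35
eef_pos: [0.4724, 0.1556, 0.1862]
tcp_rot: [-180.0, -0.1, -0.3]
force: [1.6, -0.0, -0.3]
finger_gap: 0.492
gripper_force: 0.0
```

Request:
drive_tool(motion=[[[-0.015,-0.4,0],[0,0,0.02],0.74],[[-0.015,-0.4,0],[0,0,0.02],0.74],[[-0.015,-0.4,0],[0,0,0.02],0.74],[[-0.015,-0.4,0],[0,0,0.02],0.74],[[-0.015,-0.4,0],[0,0,0.02],0.74],[[-0.015,-0.4,0],[0,0,0.02],0.74],[[-0.015,-0.4,0],[0,0,0.02],0.74],[[-0.015,-0.4,0],[0,0,0.02],0.74],[[-0.015,-0.4,0],[0,0,0.02],0.74],[[-0.015,-0.4,0],[0,0,0.02],0.74],[[-0.015,-0.2,0],[0,0,0.02],0.74],[[0,0,0],[0,0,0],0.74]])

```text
time: 7.55
eef_pos: [0.4546, -0.2674, 0.1854]
tcp_rot: [179.9, 0.0, 5.8]
force: [0.3, 0.1, 0.6]
finger_gap: 0.264
gripper_force: 0.0
```

```bash
python3 - <<'E'
from h import *
np.set_printoptions(precision=4,suppress=True)
t=get_image("top");s=get_image("side")
a=cv2.resize(t["color"][180:250,210:440,::-1],None,fx=3.4,fy=3.4,interpolation=2)
b=cv2.resize(s["color"][160:300,270:345,::-1],None,fx=2.5,fy=2.5,interpolation=2)
h=np.zeros((600,800,3),np.uint8);h[:a.shape[0],:a.shape[1]]=a;h[242:242+b.shape[0],:b.shape[1]]=b
cv2.imwrite("pics/c2.png",h);print(get_state()["eef_pos"],get_state()["tcp_rot"])
E
```

```text
[ 0.4559 -0.2623  0.1854] [-179.9148    0.0132    6.2258]
```

View pics/c2.png

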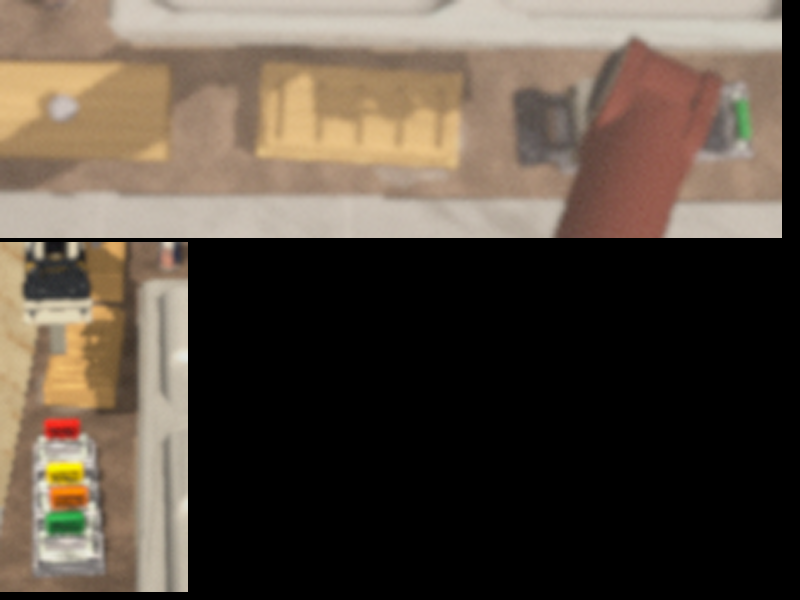

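Request:
drive_tool(motion=[[[0,-0.02,-0.4],[0,0,0],0.74],[[0,0,-0.4],[0,0,0],0.74],[[0,0,-0.3],[0,0,0],0.74],[[0,0,-0.15],[0,0,0],0.74],[[0,0,-0.08],[0,0,0],0.74],[[0,0,0],[0,0,0],0.74],[[0,0,0],[0,0,0],0.95],[[0,0,0],[0,0,0],0.95],[[0,0,0],[0,0,0],0.95],[[0,0,0],[0,0,0],0.95],[[0,0,0],[0,0,0],0.95]], grip_force=25)

```text
time: 8.75
eef_pos: [0.4569, -0.2653, 0.0537]
tcp_rot: [180.0, -0.1, 6.2]
force: [0.8, 0.0, 6.1]
finger_gap: 0.128
gripper_force: 25.0
```

Request:
drive_tool(motion=[[[0,0,0.1],[0,0,0],0.95],[[0,0,0.3],[0,0,0],0.95],[[0,0,0.4],[0,0,0],0.95],[[0,0,0.3],[0,0,0],0.95],[[0,0,0],[0,0,0],0.95],[[0,0,0],[0,0,0],0.95]])

```text
time: 9.35
eef_pos: [0.4556, -0.2655, 0.1632]
tcp_rot: [180.0, -0.0, 6.2]
force: [-0.6, 0.3, -1.2]
finger_gap: 0.13
gripper_force: 25.0
```

```bash
cat >> h.py <<'E'
def slots(g,bx=(284,196,350,232)):
    """dark slot lines on the deck -> world centres and line angle at z=.052"""
    x0,y0,x1,y1=bx
    v=cv2.resize(g["color"][y0:y1,x0:x1],None,fx=K,fy=K,interpolation=cv2.INTER_CUBIC)[:,:,0]
    bh=cv2.morphologyEx(v,cv2.MORPH_BLACKHAT,np.ones((1,5*K),np.uint8))
    wood=cv2.inRange(cv2.cvtColor(cv2.resize(g["color"][y0:y1,x0:x1],None,fx=K,fy=K,interpolation=cv2.INTER_CUBIC),cv2.COLOR_RGB2HSV),(8,70,60),(30,255,255))
    return v,bh,wood
E
python3 - <<'E'
from h import *
np.set_printoptions(precision=4,suppress=True)
s=get_state();print(s["eef_pos"],s["tcp_rot"],s["force"],s["finger_gap"])
t=get_image("top")
v,bh,w=slots(t)
o=np.vstack([v,np.clip(bh.astype(int)*4,0,255).astype(np.uint8)]);cv2.imwrite("pics/sl.png",o);print(o.shape)
E
```

```text
[ 0.4556 -0.2655  0.1632] [179.9586  -0.0234   6.2025] [-0.5914  0.3025 -1.2098] 0.1295254535034487
(576, 528)
```

View pics/sl.png

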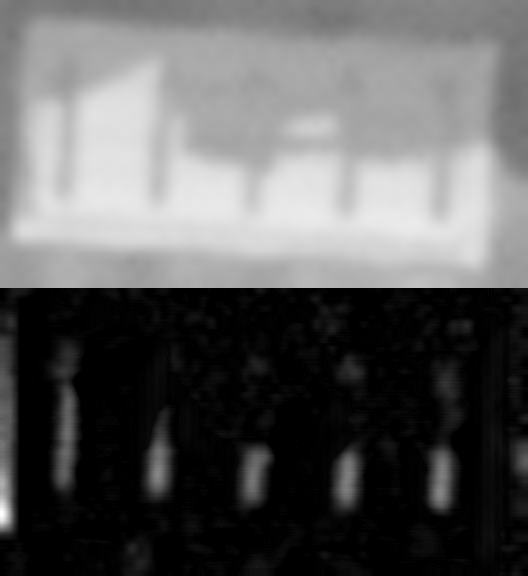

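Request:
drive_tool(motion=[[[0,-0.4,0],[0,0,0],0.95],[[0,-0.45,0],[0,0,0],0.95],[[0,-0.45,0],[0,0,0],0.95],[[0,-0.45,0],[0,0,0],0.95],[[0,-0.45,0],[0,0,0],0.95],[[0,0,0],[0,0,0],0.95]])

```text
time: 10.0
eef_pos: [0.4508, -0.4929, 0.1594]
tcp_rot: [179.8, 0.3, 5.6]
force: [-0.9, 0.4, -1.4]
finger_gap: 0.124
gripper_force: 25.0
```

```bash
cat >> h.py <<'E'
def boxpose(g,bx=(284,196,350,232),v=False):
    x0,y0,x1,y1=bx
    c,bh,_=slots(g,bx);L=c.astype(float)
    lines=[]
    m=(cv2.GaussianBlur(bh,(9,25),0)>14).astype(np.uint8)*255
    n,l,st,ce=cv2.connectedComponentsWithStats(m)
    out=[]
    for i in range(1,n):
        if st[i][4]<700 or st[i][0]<=8 or st[i][0]+st[i][2]>=m.shape[1]-8: continue
        wy,wx=np.nonzero(l==i);wt=bh[wy,wx].astype(float)
        p=np.array([np.average(wx,weights=wt),(wy.min()+wy.max())/2])
        k=np.polyfit(wy,wx,1,w=wt)
        f=lambda q:plane(g,(np.array(q)+.5)/K-.5+np.array([x0,y0]),.052)[:2]
        a,b=f([np.polyval(k,wy.min()),wy.min()]),f([np.polyval(k,wy.max()),wy.max()])
        out.append(np.r_[(a+b)/2,np.linalg.norm(a-b),np.degrees(np.arctan2(a[1]-b[1],a[0]-b[0]))])
    out=np.array(sorted(out,key=lambda r:-r[1]))
    return out
E
python3 - <<'E'
from h import *
np.set_printoptions(precision=4,suppress=True)
s=get_state();print(s["eef_pos"],s["tcp_rot"])
t=get_image("top");S=get_image("side")
v,bh,w=slots(t)
o=np.vstack([v,np.clip(bh.astype(int)*4,0,255).astype(np.uint8)]);cv2.imwrite("pics/sl2.png",o)
r=boxpose(t);print(r);print(np.degrees(np.arctan(-np.polyfit(r[:,1],r[:,0],1)[0])))
print(rectw(t,(278,190,355,238),(8,86,90),(26,255,255),.04))
E
```

```text
[ 0.4508 -0.4929  0.1594] [179.8409   0.3434   5.6444]
[[ 0.455  -0.1167  0.0332 -2.7655]]
62.835426319133504
(array([ 0.4736, -0.0317]), array([ 0.4729, -0.0304]), (np.float64(0.22044055361343787), np.float64(0.108902546106603)), np.float64(-2.241922132841249), np.float64(-92.24192213284125))<stdin>:7: RankWarning: Polyfit may be poorly conditioned
```

View pics/sl2.png

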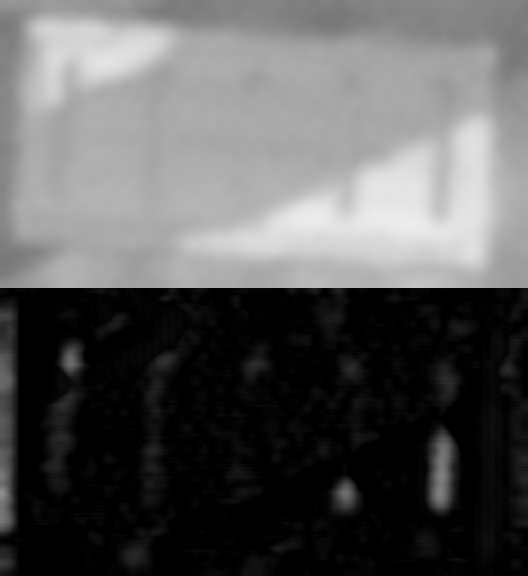

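```bash
python3 - <<'E'
from h import *
np.set_printoptions(precision=4,suppress=True)
t=get_image("top")
f=lambda q,z=.052:plane(t,(np.array(q)+.5)/K-.5+np.array([284,196]),z)[:2]
for q in((254,144),(66,135),(443,158)):print(f(q))
print(np.diff([f((66,135)),f((443,158))],axis=0))
B={"yellow":(396,205,412,232),"orange":(410,205,422,232),"green":(420,205,436,232)}
S=get_image("side")
m=cv2.inRange(up(S,(270,180,330,330)),*HUE["red"]);
for c,p in rect(m,(270,180,330,330),2):print(c,p.tolist(),plane(S,c,.170))
E
```

```text
[ 0.4714 -0.0328]
[0.4743 0.0515]
[ 0.4662 -0.1175]
[[-0.0081 -0.1689]]
[279.3401 257.5373] [[276.6875, 255.1875], [281.6875, 255.1875], [281.6875, 260.1875], [276.6875, 260.1875]] [ 0.4391 -0.4935  0.17  ]
[282.4154 184.7487] [[269.5625, 179.5625], [297.5625, 179.5625], [297.5625, 190.9375], [269.5625, 190.9375]] [ 0.4092 -0.1369  0.17  ]
```

Request:
drive_tool(motion=[[[0.018,0.44,0],[0,0,-0.025],0.95],[[0.018,0.44,0],[0,0,-0.025],0.95],[[0.018,0.44,0],[0,0,-0.025],0.95],[[0.018,0.44,0],[0,0,-0.025],0.95],[[0.018,0.44,0],[0,0,-0.025],0.95],[[0.018,0.44,0],[0,0,-0.025],0.95],[[0.018,0.44,0],[0,0,-0.025],0.95],[[0.018,0.44,0],[0,0,-0.025],0.95],[[0.018,0.44,0],[0,0,-0.025],0.95],[[0.018,0.44,0],[0,0,-0.025],0.95],[[0.018,0.44,0],[0,0,-0.025],0.95],[[0,0.08,0],[0,0,-0.02],0.95]])

```text
time: 11.4
eef_pos: [0.4745, 0.0154, 0.1629]
tcp_rot: [-179.7, 0.0, -1.9]
force: [0.7, -0.6, -0.1]
finger_gap: 0.126
gripper_force: 25.0
```

Request:
drive_tool(motion=[[[0,0,-0.2],[0,0,0],0.95],[[0,0,-0.2],[0,0,0],0.95],[[0,0,0],[0,0,0],0.95],[[0,0,0],[0,0,0],0.95]])

```text
time: 11.8
eef_pos: [0.4752, 0.0071, 0.1229]
tcp_rot: [-180.0, 0.0, -2.6]
force: [0.0, 0.1, 0.5]
finger_gap: 0.127
gripper_force: 25.0
```

```bash
python3 - <<'E'
from h import *
np.set_printoptions(precision=4,suppress=True)
s=get_state();print(s["eef_pos"],s["tcp_rot"],s["force"],s["finger_gap"])
t=get_image("top");S=get_image("side")
crop(S,(280,160,340,230),8,"pics/s3.png")
m=cv2.inRange(up(S,(270,160,330,230)),*HUE["red"])
for c,p in rect(m,(270,160,330,230),1):print(c,p.tolist(),[plane(S,q,.135).round(4).tolist() for q in p])
E
```

```text
[0.4752 0.0071 0.1229] [-179.9963    0.042    -2.5719] [0.0227 0.1451 0.4815] 0.12673810475207634
[308.8684 174.309 ] [[307.20108795166016, 171.5994415283203], [309.9313049316406, 171.1728458404541], [310.85301208496094, 177.07179641723633], [308.12279510498047, 177.49839210510254]] [[0.4829, 0.0242, 0.135], [0.4929, 0.028, 0.135], [0.4981, -0.0175, 0.135], [0.4884, -0.021, 0.135]]
```

View pics/s3.png

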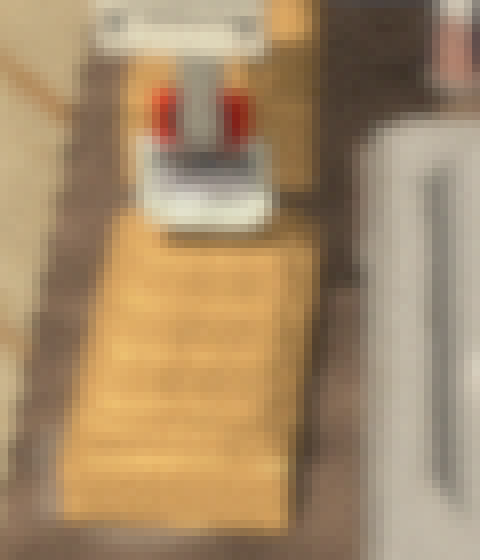

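Request:
drive_tool(motion=[[[0.008,0.22,0],[0,0,0],0.95],[[0,0.21,0],[0,0,0],0.95],[[0,0,0],[0,0,0],0.95],[[0,0,-0.15],[0,0,0],0.95],[[0,0,-0.05],[0,0,0],0.95],[[0,0,-0.04],[0,0,0],0.95],[[0,0,-0.03],[0,0,0],0.95],[[0,0,0],[0,0,0],0.95]])

```text
time: 12.7
eef_pos: [0.4773, 0.0489, 0.0988]
tcp_rot: [180.0, -0.1, -2.7]
force: [-5.1, -1.3, 21.9]
finger_gap: 0.127
gripper_force: 25.0
```

Request:
drive_tool(motion=[[[0,0,0.02],[0,0,0],0.95],[[-0.005,0.01,0],[0,0,0],0.95],[[0,0,0],[0,0,0],0.95]])

```text
time: 13.0
eef_pos: [0.4773, 0.0492, 0.099]
tcp_rot: [179.9, -0.2, -2.7]
force: [-0.6, -1.5, 10.3]
finger_gap: 0.125
gripper_force: 25.0
```

Request:
drive_tool(motion=[[[0,0.01,0],[0,0,0],0.95],[[0,0,0],[0,0,0],0.95]])

```text
time: 13.2
eef_pos: [0.4773, 0.0494, 0.099]
tcp_rot: [179.9, -0.2, -2.7]
force: [-1.3, -3.1, 10.0]
finger_gap: 0.127
gripper_force: 25.0
```

Request:
drive_tool(motion=[[[0,0.01,0],[0,0,0],0.95],[[0,0,0],[0,0,0],0.95]])

```text
time: 13.4
eef_pos: [0.4773, 0.0499, 0.099]
tcp_rot: [179.8, -0.2, -2.8]
force: [-1.0, -3.3, 10.2]
finger_gap: 0.131
gripper_force: 25.0
```

Request:
drive_tool(motion=[[[0,0,0.03],[0,0,0],0.95],[[0,0,0],[0,0,0],0.95],[[0,0,0],[0,0,0],0.95]])

```text
time: 13.7
eef_pos: [0.4758, 0.053, 0.1004]
tcp_rot: [-180.0, 0.0, -2.6]
force: [0.8, 0.3, 0.1]
finger_gap: 0.129
gripper_force: 25.0
```

```bash
python3 - <<'E'
from h import *
np.set_printoptions(precision=4,suppress=True)
s=get_state();P=np.array(s["eef_pos"]);print(P,s["tcp_rot"],s["force"])
S=get_image("side");t=get_image("top")
a=cv2.resize(S["color"][165:230,275:335,::-1],None,fx=6.6,fy=9,interpolation=0);a=a[:585]
b=cv2.resize(t["color"][190:240,280:355,::-1],None,fx=5.3,fy=5.3,interpolation=0)
h=np.zeros((600,800,3),np.uint8);h[:a.shape[0],:a.shape[1]]=a;h[:b.shape[0],400:400+b.shape[1]]=b[:,:400]
cv2.imwrite("pics/s4.png",h)
ps=np.radians(-2.7);ex=np.array([np.cos(ps),np.sin(ps),0]);ey=np.array([-np.sin(ps),np.cos(ps),0])
F=lambda x,z:proj(S,P+ex*x-ey*.002+[0,0,z])
print("frame corners",F(-.03,-.046),F(.03,-.046),"grip",F(-.022,.01),F(.022,.01))
C=np.array([.472,-.0328,0])
for k in range(5):
    o=C+ey*(.084-.042*k)+[0,0,.052];print("slot",k+1,o,proj(S,o-ex*.031),proj(S,o+ex*.031))
for r in(178,180,182,190,192): print(r,S["color"][r,286:322].astype(int).tolist()[::1] if 0 else S["color"][r,286:322].astype(int).sum(1).tolist())
E
```

```text
[0.4758 0.053  0.1004] [-179.9776    0.0268   -2.6095] [0.7796 0.339  0.0952]
frame corners [298.1792 186.336 ] [313.5202 186.9774] grip [299.9549 173.7483] [311.4442 174.212 ]
slot 1 [0.476  0.0511 0.052 ] [297.9963 186.8417] [313.8334 187.5047]
slot 2 [0.474  0.0092 0.052 ] [296.7206 192.3975] [312.9644 193.088 ]
slot 3 [ 0.472  -0.0328  0.052 ] [295.3776 198.2474] [312.0493 198.9672]
slot 4 [ 0.47   -0.0748  0.052 ] [293.9618 204.4151] [311.0845 205.1666]
slot 5 [ 0.468  -0.1167  0.052 ] [292.4672 210.9271] [310.0659 211.7129]
178 [467, 431, 353, 312, 303, 309, 305, 312, 328, 390, 448, 507, 556, 532, 423, 320, 271, 269, 268, 265, 275, 267, 282, 296, 325, 400, 454, 453, 380, 329, 319, 304, 284, 234, 210, 198]
180 [461, 423, 357, 324, 328, 322, 311, 315, 327, 384, 450, 506, 552, 551, 497, 452, 426, 370, 335, 325, 326, 330, 323, 325, 342, 417, 478, 475, 388, 334, 318, 308, 283, 233, 199, 200]
182 [469, 426, 364, 327, 319, 322, 315, 316, 321, 372, 443, 499, 557, 571, 550, 555, 543, 512, 480, 471, 475, 479, 480, 466, 448, 479, 516, 482, 395, 335, 317, 313, 288, 232, 194, 185]
190 [363, 335, 332, 331, 324, 317, 332, 380, 435, 475, 489, 503, 503, 504, 493, 492, 490, 488, 481, 478, 479, 481, 475, 474, 470, 465, 469, 474, 468, 449, 413, 407, 401, 350, 257, 213]
192 [352, 311, 306, 301, 311, 311, 349, 399, 453, 475, 483, 495, 508, 517, 512, 515, 510, 508, 500, 498, 502, 506, 502, 499, 496, 496, 499, 493, 467, 423, 403, 406, 388, 308, 233, 232]
```

View pics/s4.png

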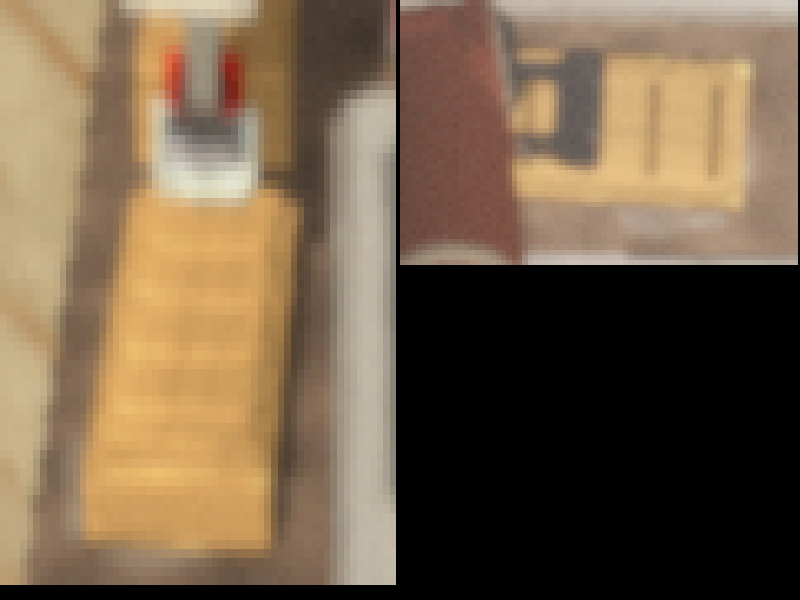

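```bash
python3 - <<'E'
from h import *
np.set_printoptions(precision=4,suppress=True)
t=get_image("top");S=get_image("side")
for r in(178,179,180,181,182,183,184):
    b=S["color"][r,290:320,2].astype(int);print(r,b.tolist())
r=boxpose(t,(318,196,352,232));print(r)
print(rectw(t,(318,190,355,236),(8,86,150),(26,255,255),.04))
E
```

```text
178 [78, 81, 81, 81, 82, 89, 108, 141, 170, 164, 128, 93, 82, 82, 81, 84, 85, 84, 82, 85, 98, 122, 140, 131, 100, 71, 62, 62, 61, 49]
179 [81, 84, 81, 82, 82, 87, 103, 131, 161, 158, 131, 112, 101, 91, 86, 83, 85, 86, 85, 89, 99, 125, 146, 139, 98, 71, 67, 63, 59, 54]
180 [82, 84, 84, 81, 80, 85, 102, 124, 154, 164, 153, 145, 134, 117, 107, 104, 105, 102, 100, 100, 107, 125, 144, 135, 99, 71, 65, 65, 60, 53]
181 [88, 84, 81, 83, 79, 88, 101, 126, 156, 170, 164, 160, 154, 139, 130, 130, 128, 128, 127, 122, 120, 128, 140, 130, 95, 72, 66, 65, 62, 55]
182 [85, 83, 86, 79, 82, 85, 99, 126, 158, 175, 173, 174, 173, 163, 151, 148, 151, 154, 153, 148, 141, 147, 151, 132, 93, 71, 66, 66, 59, 52]
183 [82, 83, 84, 84, 86, 87, 96, 125, 161, 181, 185, 191, 193, 183, 167, 163, 161, 167, 175, 176, 177, 179, 174, 148, 102, 66, 61, 60, 57, 53]
184 [81, 80, 86, 85, 86, 85, 95, 123, 157, 177, 189, 198, 200, 194, 184, 180, 179, 183, 194, 203, 202, 198, 188, 157, 106, 65, 55, 56, 54, 51]
[[ 0.4711 -0.0753  0.0638 -2.2813]
 [ 0.4703 -0.1174  0.0638 -2.4269]]
(array([ 0.4707, -0.0908]), array([ 0.4713, -0.0902]), (np.float64(0.10780619609997118), np.float64(0.1048612835491304)), np.float64(87.6570881841756), np.float64(-2.3429118158243885))
```

Request:
drive_tool(motion=[[[0.02,-0.03,0.02],[0,0,0.01],0.95],[[0,0,0],[0,0,0],0.95],[[0,0,-0.02],[0,0,0],0.95],[[0,0,-0.03],[0,0,0],0.95],[[0,0,0],[0,0,0],0.95]])

```text
time: 14.4
eef_pos: [0.4784, 0.0497, 0.099]
tcp_rot: [-180.0, -0.1, -2.3]
force: [-2.1, 0.1, 12.1]
finger_gap: 0.124
gripper_force: 25.0
```

Request:
drive_tool(motion=[[[0,-0.02,0.008],[0,0,0],0.95],[[0,0.01,0],[0,0,0],0.95],[[0,0.01,0],[0,0,0],0.95],[[0,0.01,0],[0,0,0],0.95],[[0,0.01,0],[0,0,0],0.95],[[0,0.01,0],[0,0,0],0.95],[[0,0,0],[0,0,0],0.95]])

```text
time: 15.1
eef_pos: [0.4782, 0.0526, 0.0984]
tcp_rot: [180.0, -0.0, -2.3]
force: [0.2, -0.3, -0.7]
finger_gap: 0.125
gripper_force: 25.0
```

Request:
drive_tool(motion=[[[-0.01,-0.01,0],[0,0,0],0.95],[[-0.01,-0.01,0],[0,0,0],0.95],[[0,-0.01,0],[0,0,0],0.95],[[0,-0.01,0],[0,0,0],0.95],[[0,-0.01,0],[0,0,0],0.95],[[0,-0.01,0],[0,0,0],0.95],[[0,0,0],[0,0,0],0.95]])

```text
time: 15.8
eef_pos: [0.4756, 0.0469, 0.0982]
tcp_rot: [-180.0, 0.1, -2.3]
force: [-0.9, 5.9, -3.2]
finger_gap: 0.127
gripper_force: 25.0
```

Request:
drive_tool(motion=[[[0.01,0.03,0],[0,0,0],0.95],[[0,0,-0.03],[0,0,0],0.95],[[0,0,0],[0,0,0],0.95]])

```text
time: 16.1
eef_pos: [0.4769, 0.0483, 0.0952]
tcp_rot: [179.9, 0.0, -2.4]
force: [0.1, -0.3, -0.1]
finger_gap: 0.131
gripper_force: 25.0
```

Request:
drive_tool(motion=[[[0,0,-0.08],[0,0,0],0.95],[[0,0,-0.08],[0,0,0],0.95],[[0,0,-0.08],[0,0,0],0.95],[[0,0,-0.07],[0,0,0],0.95],[[0,0,-0.05],[0,0,0],0.95],[[0,0,0],[0,0,0],0.95]])

```text
time: 16.7
eef_pos: [0.4771, 0.0494, 0.0586]
tcp_rot: [180.0, 0.0, -2.3]
force: [1.3, -1.8, -1.7]
finger_gap: 0.126
gripper_force: 25.0
```

Request:
drive_tool(motion=[[[0,0,-0.015],[0,0,0],0.95],[[0,0,0],[0,0,0],0.74],[[0,0,0],[0,0,0],0.74],[[0,0,0],[0,0,0],0.74],[[0,0,0.2],[0,0,0],0.74],[[0,0,0.2],[0,0,0],1],[[0,0,0],[0,0,0],1],[[0,0,0],[0,0,0],1],[[0,0,-0.1],[0,0,0],1],[[0,0,-0.05],[0,0,0],1],[[0,0,-0.04],[0,0,0],1],[[0,0,0],[0,0,0],1]])

```text
time: 17.9
eef_pos: [0.476, 0.0497, 0.0802]
tcp_rot: [180.0, 0.1, -2.3]
force: [-6.4, -1.3, 22.4]
finger_gap: 0.01
gripper_force: 10.9
```

Request:
drive_tool(motion=[[[0,0,0.4],[0,0,0],0.74],[[0,-0.1,0.3],[0,0,0],0.74],[[-0.011,-0.4,0],[0,0,0.03],0.74],[[-0.011,-0.4,0],[0,0,0.03],0.74],[[-0.011,-0.4,0],[0,0,0.03],0.74],[[-0.011,-0.4,0],[0,0,0.03],0.74],[[-0.011,-0.4,0],[0,0,0.03],0.74],[[-0.011,-0.4,0],[0,0,0.03],0.74],[[-0.011,-0.4,0],[0,0,0.03],0.74],[[-0.011,-0.4,0],[0,0,0.03],0.74],[[-0.011,-0.4,0],[0,0,0.03],0.74],[[-0.011,-0.3,0],[0,0,0.013],0.74]])

```text
time: 19.1
eef_pos: [0.4646, -0.3531, 0.1472]
tcp_rot: [-180.0, 0.1, 6.0]
force: [-0.0, 0.5, -0.0]
finger_gap: 0.261
gripper_force: 0.0
```

Request:
drive_tool(motion=[[[0,0,-0.3],[0,0,0],0.74],[[0,0,0],[0,0,0],0.74],[[0,0,0],[0,0,0],0.74]])

```text
time: 19.4
eef_pos: [0.4655, -0.3488, 0.1176]
tcp_rot: [-179.8, 0.1, 6.2]
force: [0.3, -0.2, -0.3]
finger_gap: 0.261
gripper_force: 0.0
```

Request:
drive_tool(motion=[[[0,-0.01,-0.35],[0,0,0],0.74],[[0,0,-0.2],[0,0,0],0.74],[[0,0,-0.1],[0,0,0],0.74],[[0,0,0],[0,0,0],0.74],[[0,0,0],[0,0,0],0.95],[[0,0,0],[0,0,0],0.95],[[0,0,0],[0,0,0],0.95],[[0,0,0],[0,0,0],0.95]])

```text
time: 20.2
eef_pos: [0.467, -0.3495, 0.0552]
tcp_rot: [-179.9, -0.1, 6.2]
force: [0.5, 5.5, 6.5]
finger_gap: 0.129
gripper_force: 24.9
```

Request:
drive_tool(motion=[[[0,0,0.1],[0,0,0],0.95],[[0,0,0.3],[0,0,0],0.95],[[0,0,0.4],[0,0,0],0.95],[[0,0,0.3],[0,0,0],0.95],[[0,0,0],[0,0,0],0.95],[[0,0,0],[0,0,0],0.95]])

```text
time: 20.8
eef_pos: [0.4659, -0.3527, 0.165]
tcp_rot: [179.8, -0.1, 6.1]
force: [-0.5, 1.0, -0.8]
finger_gap: 0.125
gripper_force: 25.0
```

```bash
cat >> h.py <<'E'
def held(S,color,box):
    """x offset of the held blade from the TCP, from the side view's grip edges (grip plane ahead of the pads)"""
    st=get_state();P=np.array(st["eef_pos"]);ps=np.radians(st["tcp_rot"][2])
    ex=np.array([np.cos(ps),np.sin(ps),0]);ey=np.array([-np.sin(ps),np.cos(ps),0])
    x0,y0,x1,y1=box;m=cv2.inRange(up(S,box),*HUE[color])
    ys,xs=np.nonzero(m);l,r=np.percentile(xs,1),np.percentile(xs,99)
    f=lambda v:(v+.5)/K-.5+x0
    a,b=proj(S,P+ex*-.022-ey*.006+[0,0,.012]),proj(S,P+ex*.022-ey*.006+[0,0,.012])
    ppm=(b[0]-a[0])/.044
    return f(l),f(r),a,b,((f(l)+f(r))/2-(a[0]+b[0])/2)/ppm*1000,(f(r)-f(l))/ppm*1000
E
python3 - <<'E'
from h import *
np.set_printoptions(precision=4,suppress=True)
s=get_state();print(s["eef_pos"],s["tcp_rot"],s["force"],s["finger_gap"])
S=get_image("side");t=get_image("top")
c=proj(S,np.array(s["eef_pos"])+[0,0,.012]);x,y=c.astype(int)
print(c,held(S,"yellow",(x-14,y-10,x+15,y+8)))
crop(S,(x-30,y-25,x+30,y+30),8,"pics/y1.png")
print(boxpose(t));print(rectw(t,(278,190,355,238),(8,86,90),(26,255,255),.04))
E
```

```text
[ 0.4659 -0.3527  0.165 ] [179.828   -0.0763   6.11  ] [-0.5148  0.9704 -0.7774] 0.12458007055696942
[294.551  221.8083] (np.float64(285.3125), np.float64(302.3125), array([286.346, 223.766]), array([302.2834, 223.0488]), np.float64(-1.3865203956794947), np.float64(46.933495936840025))
[[ 0.4678  0.0048  0.0494 -2.0612]
 [ 0.4708 -0.0376  0.0588 -1.6454]
 [ 0.457  -0.0793  0.0363 -2.558 ]
 [ 0.4582 -0.1217  0.0368 -2.8307]]
(array([ 0.4724, -0.0356]), array([ 0.4724, -0.0353]), (np.float64(0.22528324022506493), np.float64(0.10809686760316595)), np.float64(-2.1141116762541294), np.float64(-92.11411167625414))
```

View pics/y1.png

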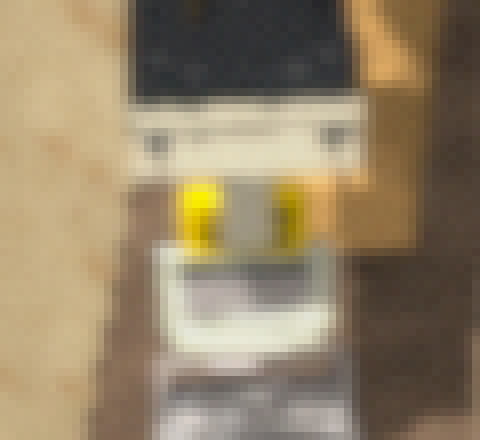

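Request:
drive_tool(motion=[[[0.01,0.35,0],[0,0,-0.028],0.95],[[0.01,0.35,0],[0,0,-0.028],0.95],[[0.01,0.35,0],[0,0,-0.028],0.95],[[0.01,0.35,0],[0,0,-0.028],0.95],[[0.01,0.35,0],[0,0,-0.028],0.95],[[0.01,0.35,0],[0,0,-0.028],0.95],[[0.01,0.35,0],[0,0,-0.028],0.95],[[0.01,0.35,0],[0,0,-0.028],0.95],[[0.01,0.35,0],[0,0,-0.028],0.95],[[0.01,0.38,0],[0,0,-0.028],0.95],[[0,0,-0.3],[0,0,0],0.95],[[0,0,-0.15],[0,0,0],0.95]])

```text
time: 22.1
eef_pos: [0.4744, 0.0033, 0.1165]
tcp_rot: [180.0, 0.2, -2.0]
force: [0.0, -0.3, -0.9]
finger_gap: 0.124
gripper_force: 25.0
```

Request:
drive_tool(motion=[[[0,0,0],[0,0,0],0.95],[[0,0,0],[0,0,0],0.95],[[0,0,0],[0,0,0],0.95]])

```text
time: 22.4
eef_pos: [0.4765, 0.0013, 0.1193]
tcp_rot: [180.0, -0.1, -2.3]
force: [-0.2, 0.7, 0.5]
finger_gap: 0.126
gripper_force: 25.0
```

```bash
python3 - <<'E'
from h import *
np.set_printoptions(precision=4,suppress=True)
s=get_state();print(s["eef_pos"],s["tcp_rot"],s["force"],s["finger_gap"])
S=get_image("side");t=get_image("top")
c=proj(S,np.array(s["eef_pos"])+[0,0,.012]);x,y=c.astype(int)
print(c,held(S,"yellow",(x-14,y-10,x+15,y+8)))
print(boxpose(t));print(boxpose(t,(318,196,352,234)))
a=cv2.resize(S["color"][165:230,275:335,::-1],None,fx=6.6,fy=9,interpolation=0);a=a[:585]
b=cv2.resize(t["color"][190:240,280:355,::-1],None,fx=5.3,fy=5.3,interpolation=0)
h=np.zeros((600,800,3),np.uint8);h[:a.shape[0],:a.shape[1]]=a;h[:b.shape[0],400:400+b.shape[1]]=b[:,:400]
cv2.imwrite("pics/s5.png",h)
E
```

```text
[0.4765 0.0013 0.1193] [179.9965  -0.0512  -2.2779] [-0.1707  0.7017  0.4819] 0.12638195156013768
[305.1567 175.3842] (np.float64(297.9375), np.float64(311.4375), array([299.0431, 175.8628]), array([311.0456, 176.3071]), np.float64(-1.308042654030549), np.float64(49.48972477418735))
[[ 0.4992 -0.0456  0.0232 -8.3196]
 [ 0.471  -0.122   0.0624 -2.0497]]
[[ 0.471  -0.122   0.0624 -2.0497]]
```

View pics/s5.png

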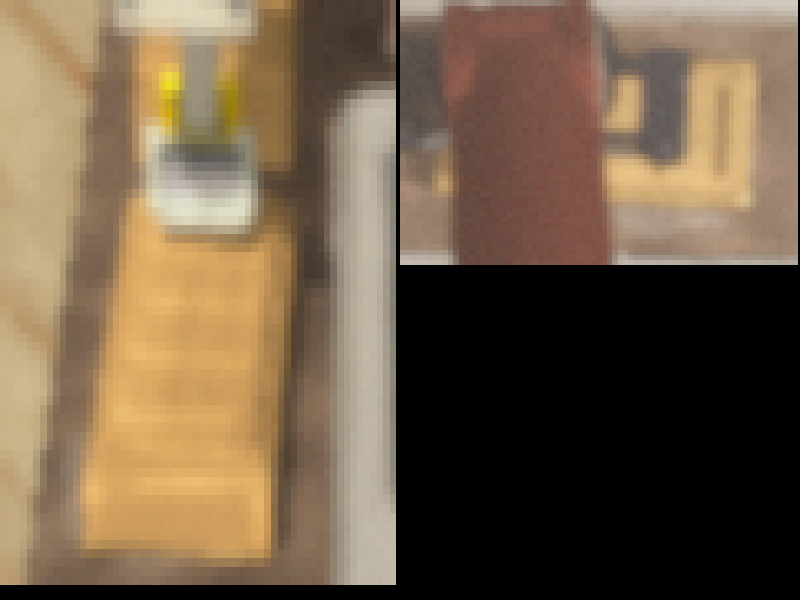

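Request:
drive_tool(motion=[[[0,0.01,-0.1],[0,0,0],0.95],[[0,0,-0.05],[0,0,0],0.95],[[0,0,0],[0,0,0],0.95],[[0,0,0],[0,0,0],0.95]])

```text
time: 22.9
eef_pos: [0.4758, 0.0027, 0.1037]
tcp_rot: [180.0, 0.0, -2.2]
force: [-1.0, 0.8, -0.1]
finger_gap: 0.126
gripper_force: 25.0
```

Pressing lightly and sweeping in y, with the preload letting it drop in.

Request:
drive_tool(motion=[[[0.008,0,-0.02],[0,0,0],0.95],[[0,0,-0.02],[0,0,0],0.95],[[0,0,0],[0,0,0],0.95],[[0,0,0],[0,0,0],0.95]])

```text
time: 23.3
eef_pos: [0.4774, 0.003, 0.1011]
tcp_rot: [-180.0, -0.1, -2.2]
force: [-1.4, -0.5, 8.1]
finger_gap: 0.129
gripper_force: 25.0
```

Request:
drive_tool(motion=[[[0,0.01,0.004],[0,0,0],0.95],[[0,0.01,0],[0,0,0],0.95],[[0,0.01,0],[0,0,0],0.95],[[0,0,0],[0,0,0],0.95]])

```text
time: 23.7
eef_pos: [0.4774, 0.0036, 0.1011]
tcp_rot: [179.9, -0.1, -2.3]
force: [-1.0, -4.1, 6.3]
finger_gap: 0.127
gripper_force: 25.0
```

Request:
drive_tool(motion=[[[0,-0.01,0],[0,0,0],0.95],[[0,-0.01,0],[0,0,0],0.95],[[0,-0.01,0],[0,0,0],0.95],[[0,-0.01,0],[0,0,0],0.95],[[0,-0.01,0],[0,0,0],0.95],[[0,0,0],[0,0,0],0.95]])

```text
time: 24.3
eef_pos: [0.4774, 0.0028, 0.1011]
tcp_rot: [-179.8, -0.1, -2.2]
force: [-0.9, 3.3, 6.9]
finger_gap: 0.124
gripper_force: 25.0
```

Request:
drive_tool(motion=[[[-0.012,0.005,0.02],[0,0,0],0.95],[[0,0,0],[0,0,0],0.95],[[0,0,-0.014],[0,0,0],0.95],[[0,0,0],[0,0,0],0.95]])

```text
time: 24.7
eef_pos: [0.4757, 0.001, 0.1012]
tcp_rot: [180.0, -0.0, -2.3]
force: [-0.7, -0.0, 4.8]
finger_gap: 0.128
gripper_force: 25.0
```

Request:
drive_tool(motion=[[[0,-0.01,0],[0,0,0],0.95],[[0,-0.01,0],[0,0,0],0.95],[[0,0,0],[0,0,0],0.95]])

```text
time: 25.0
eef_pos: [0.4758, 0.0003, 0.1012]
tcp_rot: [-179.9, -0.0, -2.2]
force: [-1.2, 3.0, 5.9]
finger_gap: 0.131
gripper_force: 25.0
```

Request:
drive_tool(motion=[[[0,0.01,0],[0,0,0],0.95],[[0,0.01,0],[0,0,0],0.95],[[0,0.01,0],[0,0,0],0.95],[[0,0.01,0],[0,0,0],0.95],[[0,0,0],[0,0,0],0.95]])

```text
time: 25.5
eef_pos: [0.4758, 0.0013, 0.1012]
tcp_rot: [179.9, -0.0, -2.3]
force: [-1.5, -2.5, 5.2]
finger_gap: 0.127
gripper_force: 25.0
```

Request:
drive_tool(motion=[[[0,0.01,0.003],[0,0,0],0.95],[[0,0.01,0],[0,0,0],0.95],[[0,0,0],[0,0,0],0.95]])

```text
time: 25.8
eef_pos: [0.4754, 0.0058, 0.1009]
tcp_rot: [-180.0, 0.0, -2.2]
force: [0.5, 0.3, -0.4]
finger_gap: 0.129
gripper_force: 25.0
```

Request:
drive_tool(motion=[[[0,0.01,0],[0,0,0],0.95],[[0,0.01,0],[0,0,0],0.95],[[0,0,0],[0,0,0],0.95]])

```text
time: 26.1
eef_pos: [0.4753, 0.0073, 0.101]
tcp_rot: [180.0, 0.0, -2.2]
force: [-0.9, 0.3, -0.7]
finger_gap: 0.127
gripper_force: 25.0
```

Request:
drive_tool(motion=[[[0,-0.01,0],[0,0,0],0.95],[[0,0,-0.015],[0,0,0],0.95],[[0,0,0],[0,0,0],0.95]])

```text
time: 26.4
eef_pos: [0.4756, 0.0063, 0.0996]
tcp_rot: [-180.0, 0.0, -2.2]
force: [-0.3, -0.5, -0.1]
finger_gap: 0.129
gripper_force: 25.0
```

Request:
drive_tool(motion=[[[0,0,-0.04],[0,0,0],0.95],[[0,0,-0.04],[0,0,0],0.95],[[0,0,0],[0,0,0],0.95]])

```text
time: 26.7
eef_pos: [0.4756, 0.0063, 0.0912]
tcp_rot: [-180.0, 0.0, -2.2]
force: [0.8, -0.1, 0.5]
finger_gap: 0.127
gripper_force: 25.0
```

Request:
drive_tool(motion=[[[0,0,-0.1],[0,0,0],0.95],[[0,0,-0.1],[0,0,0],0.95],[[0,0,-0.08],[0,0,0],0.95],[[0,0,-0.04],[0,0,0],0.95],[[0,0,-0.015],[0,0,0],0.95],[[0,0,0],[0,0,0],0.95]])

```text
time: 27.3
eef_pos: [0.4756, 0.0063, 0.0592]
tcp_rot: [180.0, -0.0, -2.2]
force: [-2.4, -0.0, 10.3]
finger_gap: 0.128
gripper_force: 25.0
```

Request:
drive_tool(motion=[[[0,0,0],[0,0,0],0.74],[[0,0,0],[0,0,0],0.74],[[0,0,0],[0,0,0],0.74],[[0,0,0.2],[0,0,0],0.74],[[0,0,0.2],[0,0,0],1],[[0,0,0],[0,0,0],1],[[0,0,0],[0,0,0],1],[[0,0,-0.1],[0,0,0],1],[[0,0,-0.06],[0,0,0],1],[[0,0,-0.04],[0,0,0],1],[[0,0,0],[0,0,0],1]])

```text
time: 28.4
eef_pos: [0.4747, 0.0062, 0.0801]
tcp_rot: [180.0, 0.1, -2.2]
force: [-7.9, 0.1, 28.7]
finger_gap: 0.005
gripper_force: 14.3
```

Request:
drive_tool(motion=[[[0,0,0.4],[0,0,0],0.74],[[0,-0.1,0.3],[0,0,0],0.74],[[-0.003,-0.4,0],[0,0,0.03],0.74],[[-0.003,-0.4,0],[0,0,0.03],0.74],[[-0.003,-0.4,0],[0,0,0.03],0.74],[[-0.003,-0.4,0],[0,0,0.03],0.74],[[-0.003,-0.4,0],[0,0,0.03],0.74],[[-0.003,-0.4,0],[0,0,0.03],0.74],[[-0.003,-0.4,0],[0,0,0.03],0.74],[[-0.003,-0.4,0],[0,0,0.03],0.74],[[-0.003,-0.4,0],[0,0,0.03],0.74],[[0,-0.27,0],[0,0,0.01],0.74]])

```text
time: 29.6
eef_pos: [0.4711, -0.3941, 0.1461]
tcp_rot: [-180.0, 0.2, 6.0]
force: [0.4, -1.2, -0.8]
finger_gap: 0.258
gripper_force: 0.0
```

Request:
drive_tool(motion=[[[0,0,-0.3],[0,0,0],0.74],[[0,0,0],[0,0,0],0.74],[[0,0,0],[0,0,0],0.74]])

```text
time: 29.9
eef_pos: [0.4724, -0.3893, 0.1166]
tcp_rot: [-179.8, 0.1, 6.2]
force: [-0.2, 0.1, 0.8]
finger_gap: 0.259
gripper_force: 0.0
```

```bash
python3 - <<'E'
from h import *
np.set_printoptions(precision=4,suppress=True)
s=get_state();print(s["eef_pos"],s["tcp_rot"])
t=get_image("top");S=get_image("side")
for n,b in(("red",(288,195,306,226)),("yellow",(304,195,318,226))): print(n,rectw(t,b,*HUE[n],.078))
print(boxpose(t))
for n in("orange","green"):
    for c,st in blobs(S,*HUE[n],(275,225,320,300),30)[0]: print(n,c,st,plane(S,c,.062))
E
```

```text
[ 0.4724 -0.3893  0.1166] [-179.7983    0.1395    6.229 ]
red (array([0.4752, 0.0476]), array([0.4755, 0.0478]), (np.float64(0.037211291595621), np.float64(0.008911854557509957)), np.float64(89.65704609314233), np.float64(-0.3429539068576791))
yellow (array([0.474 , 0.0025]), array([0.4747, 0.0031]), (np.float64(0.0389032973210494), np.float64(0.01237202533918834)), np.float64(-89.11778558042303), np.float64(-179.11778558042303))
[[ 0.4582 -0.0372  0.0345 -2.5817]
 [ 0.4684 -0.0798  0.0593 -2.6148]
 [ 0.4694 -0.1219  0.0583 -2.0004]]
orange [297.09 261.59] [290 258  16   9 116] [ 0.4727 -0.3873  0.062 ]
green [295.94 271.42] [289 267  15   9 114] [ 0.4724 -0.4273  0.062 ]
```

Request:
drive_tool(motion=[[[0.01,-0.015,-0.35],[0,0,0],0.74],[[0,0,-0.2],[0,0,0],0.74],[[0,0,-0.1],[0,0,0],0.74],[[0,0,0],[0,0,0],0.74],[[0,0,0],[0,0,0],0.95],[[0,0,0],[0,0,0],0.95],[[0,0,0],[0,0,0],0.95],[[0,0,0],[0,0,0],0.95]])

```text
time: 30.8
eef_pos: [0.4747, -0.3907, 0.0544]
tcp_rot: [-179.9, -0.1, 6.2]
force: [-1.1, 4.0, 6.1]
finger_gap: 0.128
gripper_force: 24.9
```

Request:
drive_tool(motion=[[[0,0,0.1],[0,0,0],0.95],[[0,0,0.3],[0,0,0],0.95],[[0,0,0.4],[0,0,0],0.95],[[0,0,0.3],[0,0,0],0.95],[[0,0,0],[0,0,0],0.95],[[0,0,0],[0,0,0],0.95]])

```text
time: 31.4
eef_pos: [0.4738, -0.3937, 0.1643]
tcp_rot: [179.8, -0.1, 6.1]
force: [0.4, -0.5, -0.7]
finger_gap: 0.13
gripper_force: 24.9
```

```bash
python3 - <<'E'
from h import *
np.set_printoptions(precision=4,suppress=True)
s=get_state();print(s["eef_pos"],s["tcp_rot"],s["force"],s["finger_gap"])
S=get_image("side");t=get_image("top")
c=proj(S,np.array(s["eef_pos"])+[0,0,.012]);x,y=c.astype(int)
print(c,held(S,"orange",(x-12,y-7,x+10,y+4)))
print(boxpose(t))
E
```

```text
[ 0.4738 -0.3937  0.1643] [179.8254  -0.0653   6.1156] [ 0.4407 -0.4604 -0.694 ] 0.1300970227348063
[296.3158 231.052 ] (np.float64(287.0625), np.float64(303.9375), array([287.8338, 233.1552]), array([304.327 , 232.3744]), np.float64(-1.5483397202915647), np.float64(45.01871567777899))
[[ 0.4695 -0.0376  0.057  -2.1189]
 [ 0.47   -0.0798  0.0624 -2.0894]
 [ 0.4618 -0.1216  0.0431 -2.2444]]
```

Request:
drive_tool(motion=[[[0,0.35,0],[0,0,-0.028],0.95],[[0,0.35,0],[0,0,-0.028],0.95],[[0,0.35,0],[0,0,-0.028],0.95],[[0,0.35,0],[0,0,-0.028],0.95],[[0,0.35,0],[0,0,-0.028],0.95],[[0,0.35,0],[0,0,-0.028],0.95],[[0,0.35,0],[0,0,-0.028],0.95],[[0,0.35,0],[0,0,-0.028],0.95],[[0,0.35,0],[0,0,-0.028],0.95],[[0,0.4,0],[0,0,-0.028],0.95],[[0,0,-0.3],[0,0,0],0.95],[[0,0,-0.2],[0,0,0],0.95]])

```text
time: 32.7
eef_pos: [0.4729, -0.0355, 0.1113]
tcp_rot: [-180.0, 0.1, -2.0]
force: [-0.1, -0.3, -0.8]
finger_gap: 0.128
gripper_force: 24.9
```

Request:
drive_tool(motion=[[[0,0,-0.1],[0,0,0],0.95],[[0,0,0],[0,0,0],0.95],[[0,0,0],[0,0,0],0.95],[[0,0,0],[0,0,0],0.95],[[0,0,0],[0,0,0],0.95]])

```text
time: 33.2
eef_pos: [0.4746, -0.0376, 0.104]
tcp_rot: [180.0, -0.1, -2.3]
force: [-0.3, -0.1, -0.5]
finger_gap: 0.127
gripper_force: 24.9
```

```bash
python3 - <<'E'
from h import *
np.set_printoptions(precision=4,suppress=True)
s=get_state();print(s["eef_pos"],s["tcp_rot"],s["force"],s["finger_gap"])
S=get_image("side");t=get_image("top")
c=proj(S,np.array(s["eef_pos"])+[0,0,.012]);x,y=c.astype(int)
print(c,held(S,"orange",(x-12,y-7,x+10,y+4)))
print(boxpose(t))
E
```

```text
[ 0.4746 -0.0376  0.104 ] [179.9978  -0.1142  -2.2631] [-0.2887 -0.0716 -0.5282] 0.12704596989193323
[304.1203 184.2715] (np.float64(296.54125), np.float64(312.1875), array([297.7917, 184.8959]), array([310.0211, 185.3568]), np.float64(1.6477438132562487), np.float64(56.29320929709238))
[[0.4952 0.0194 0.0258 8.0424]]
```

Request:
drive_tool(motion=[[[-0.008,0.018,0],[0,0,0],0.95],[[0,0,0],[0,0,0],0.95],[[0,0,-0.03],[0,0,0],0.95],[[0,0,-0.015],[0,0,0],0.95],[[0,0,0],[0,0,0],0.95]])

```text
time: 33.8
eef_pos: [0.4728, -0.0355, 0.0984]
tcp_rot: [180.0, 0.0, -2.2]
force: [1.0, 0.6, 0.6]
finger_gap: 0.128
gripper_force: 24.9
```

Request:
drive_tool(motion=[[[0,0,-0.05],[0,0,0],0.95],[[0,0,-0.1],[0,0,0],0.95],[[0,0,-0.1],[0,0,0],0.95],[[0,0,-0.08],[0,0,0],0.95],[[0,0,-0.06],[0,0,0],0.95],[[0,0,-0.02],[0,0,0],0.95],[[0,0,0],[0,0,0],0.95]])

```text
time: 34.5
eef_pos: [0.4738, -0.0353, 0.0584]
tcp_rot: [-180.0, -0.1, -2.2]
force: [-0.8, -1.0, 6.9]
finger_gap: 0.128
gripper_force: 25.0
```

Request:
drive_tool(motion=[[[0,0,0],[0,0,0],0.74],[[0,0,0],[0,0,0],0.74],[[0,0,0],[0,0,0],0.74],[[0,0,0.2],[0,0,0],0.74],[[0,0,0.2],[0,0,0],1],[[0,0,0],[0,0,0],1],[[0,0,0],[0,0,0],1],[[0,0,-0.1],[0,0,0],1],[[0,0,-0.06],[0,0,0],1],[[0,0,-0.04],[0,0,0],1],[[0,0,0],[0,0,0],1]])

```text
time: 35.6
eef_pos: [0.4722, -0.0355, 0.0801]
tcp_rot: [180.0, 0.1, -2.2]
force: [-7.8, 0.5, 33.3]
finger_gap: 0.005
gripper_force: 16.5
```

Request:
drive_tool(motion=[[[0,0,0.4],[0,0,0],0.74],[[0,-0.1,0.3],[0,0,0],0.74],[[0,-0.4,0],[0,0,0.03],0.74],[[0,-0.4,0],[0,0,0.03],0.74],[[0,-0.4,0],[0,0,0.03],0.74],[[0,-0.4,0],[0,0,0.03],0.74],[[0,-0.4,0],[0,0,0.03],0.74],[[0,-0.4,0],[0,0,0.03],0.74],[[0,-0.4,0],[0,0,0.03],0.74],[[0,-0.4,0],[0,0,0.03],0.74],[[0,-0.4,0],[0,0,0.03],0.74],[[0,-0.27,0],[0,0,0.01],0.74]])

```text
time: 36.8
eef_pos: [0.4712, -0.4357, 0.1454]
tcp_rot: [-180.0, 0.2, 6.0]
force: [0.1, 0.2, -0.9]
finger_gap: 0.259
gripper_force: 0.0
```

Request:
drive_tool(motion=[[[0,0,-0.3],[0,0,0],0.74],[[0,0,0],[0,0,0],0.74],[[0,0,0],[0,0,0],0.74]])

```text
time: 37.1
eef_pos: [0.4726, -0.4309, 0.116]
tcp_rot: [-179.8, 0.1, 6.2]
force: [-0.1, 0.3, -0.2]
finger_gap: 0.257
gripper_force: 0.0
```

Request:
drive_tool(motion=[[[0.005,-0.015,-0.35],[0,0,0],0.74],[[0,0,-0.2],[0,0,0],0.74],[[0,0,-0.1],[0,0,0],0.74],[[0,0,0],[0,0,0],0.74],[[0,0,0],[0,0,0],0.95],[[0,0,0],[0,0,0],0.95],[[0,0,0],[0,0,0],0.95],[[0,0,0],[0,0,0],0.95]])

```text
time: 37.9
eef_pos: [0.4746, -0.4328, 0.0541]
tcp_rot: [-179.9, -0.1, 6.2]
force: [-0.2, 3.4, 5.5]
finger_gap: 0.126
gripper_force: 25.0
```

Request:
drive_tool(motion=[[[0,0,0.1],[0,0,0],0.95],[[0,0,0.3],[0,0,0],0.95],[[0,0,0.4],[0,0,0],0.95],[[0,0,0.3],[0,0,0],0.95],[[0,0,0],[0,0,0],0.95],[[0,0,0],[0,0,0],0.95]])

```text
time: 38.5
eef_pos: [0.4734, -0.4352, 0.1637]
tcp_rot: [179.8, -0.0, 6.1]
force: [0.1, 0.2, -0.4]
finger_gap: 0.124
gripper_force: 24.9
```

```bash
python3 - <<'E'
from h import *
np.set_printoptions(precision=4,suppress=True)
s=get_state();print(s["eef_pos"],s["tcp_rot"],s["force"],s["finger_gap"])
S=get_image("side");t=get_image("top")
c=proj(S,np.array(s["eef_pos"])+[0,0,.012]);x,y=c.astype(int)
print(c,held(S,"green",(x-12,y-7,x+12,y+6)))
print(boxpose(t))
E
```

```text
[ 0.4734 -0.4352  0.1637] [179.8465  -0.0457   6.1202] [ 0.073   0.163  -0.3787] 0.12393859277166695
[295.0046 241.003 ] (np.float64(286.3125), np.float64(301.85749999999996), array([286.2286, 243.259 ]), array([303.3414, 242.4065]), np.float64(-1.7998002563225006), np.float64(39.9689718223203))
[[ 0.4687 -0.0797  0.0588 -2.0893]
 [ 0.4701 -0.1219  0.0606 -2.0117]]
```

Request:
drive_tool(motion=[[[0,0.35,0],[0,0,-0.028],0.95],[[0,0.35,0],[0,0,-0.028],0.95],[[0,0.35,0],[0,0,-0.028],0.95],[[0,0.35,0],[0,0,-0.028],0.95],[[0,0.35,0],[0,0,-0.028],0.95],[[0,0.35,0],[0,0,-0.028],0.95],[[0,0.35,0],[0,0,-0.028],0.95],[[0,0.35,0],[0,0,-0.028],0.95],[[0,0.35,0],[0,0,-0.028],0.95],[[-0.008,0.415,0],[0,0,-0.028],0.95],[[0,0,-0.3],[0,0,0],0.95],[[0,0,-0.2],[0,0,0],0.95]])

```text
time: 39.8
eef_pos: [0.4718, -0.0756, 0.1109]
tcp_rot: [-180.0, 0.1, -2.0]
force: [-0.7, -0.1, -0.7]
finger_gap: 0.125
gripper_force: 25.0
```

Request:
drive_tool(motion=[[[0,0,-0.1],[0,0,0],0.95],[[0,0,0],[0,0,0],0.95],[[0,0,0],[0,0,0],0.95],[[0,0,0],[0,0,0],0.95],[[0,0,0],[0,0,0],0.95]])

```text
time: 40.3
eef_pos: [0.4734, -0.0778, 0.1035]
tcp_rot: [180.0, -0.1, -2.3]
force: [0.8, -0.0, -0.7]
finger_gap: 0.126
gripper_force: 25.0
```

Request:
drive_tool(motion=[[[0,0,0],[0,0,0],0.95],[[0,0,-0.03],[0,0,0],0.95],[[0,0,-0.015],[0,0,0],0.95],[[0,0,0],[0,0,0],0.95]])

```text
time: 40.7
eef_pos: [0.4726, -0.0774, 0.098]
tcp_rot: [-180.0, 0.0, -2.2]
force: [-0.4, 0.3, -0.4]
finger_gap: 0.128
gripper_force: 25.0
```

In; drive it home and press.

Request:
drive_tool(motion=[[[0,0,-0.05],[0,0,0],0.95],[[0,0,-0.1],[0,0,0],0.95],[[0,0,-0.1],[0,0,0],0.95],[[0,0,-0.08],[0,0,0],0.95],[[0,0,-0.06],[0,0,0],0.95],[[0,0,-0.02],[0,0,0],0.95],[[0,0,0],[0,0,0],0.95]])

```text
time: 41.4
eef_pos: [0.4729, -0.0773, 0.0579]
tcp_rot: [-180.0, -0.0, -2.2]
force: [-0.5, 0.2, 8.0]
finger_gap: 0.129
gripper_force: 25.0
```

Request:
drive_tool(motion=[[[0,0,0],[0,0,0],0.74],[[0,0,0],[0,0,0],0.74],[[0,0,0],[0,0,0],0.74],[[0,0,0.2],[0,0,0],0.74],[[0,0,0.2],[0,0,0],1],[[0,0,0],[0,0,0],1],[[0,0,0],[0,0,0],1],[[0,0,-0.1],[0,0,0],1],[[0,0,-0.06],[0,0,0],1],[[0,0,-0.04],[0,0,0],1],[[0,0,0],[0,0,0],1]])

```text
time: 42.5
eef_pos: [0.472, -0.0775, 0.08]
tcp_rot: [180.0, 0.1, -2.2]
force: [-8.9, 0.3, 36.8]
finger_gap: 0.006
gripper_force: 18.2
```

Request:
drive_tool(motion=[[[0,0,0.4],[0,0,0],0.74],[[0,-0.3,0.4],[0,0,0],0.5],[[0,-0.45,0],[0,0,0],0.3],[[0,-0.45,0],[0,0,0],0.3],[[0,-0.45,0],[0,0,0],0.3],[[0,-0.45,0],[0,0,0],0.3],[[0,0,0],[0,0,0],0.3]])

```text
time: 43.2
eef_pos: [0.4701, -0.296, 0.1553]
tcp_rot: [179.7, 0.1, -2.9]
force: [-1.2, -0.6, -0.4]
finger_gap: 0.555
gripper_force: 0.0
```

```bash
python3 - <<'E'
from h import *
np.set_printoptions(precision=4,suppress=True)
s=get_state();print(s["eef_pos"],s["tcp_rot"],s["time"])
S=get_image("side");t=get_image("top")
print("box",boxpose(t))
print("box",rectw(t,(278,190,355,238),(8,86,90),(26,255,255),.04))
print("lid",rectw(t,(200,185,268,240),(8,86,90),(26,255,255),.052))
b=(214,198,245,226);k=cv2.inRange(up(t,b),(0,0,100),(180,60,255));
for c,_ in rect(k,b,2): print("knob",c,plane(t,c,.076))
a=cv2.resize(S["color"][150:240,275:340,::-1],None,fx=6,fy=6.5,interpolation=0)
q=cv2.resize(t["color"][185:240,200:355,::-1],None,fx=2.6,fy=2.6,interpolation=0)
h=np.zeros((600,800,3),np.uint8);h[:a.shape[0],:a.shape[1]]=a;h[:q.shape[0],395:395+q.shape[1]]=q[:,:405]
cv2.imwrite("pics/e1.png",h)
E
```

```text
[ 0.4701 -0.296   0.1553] [179.7299   0.1425  -2.9329] 43.2
box [[ 0.4779  0.0208  0.0467  2.695 ]
 [ 0.4739 -0.0229  0.0413  0.1007]
 [ 0.4684 -0.0772  0.053  -2.8324]
 [ 0.4611 -0.1216  0.0426 -1.3306]]
box (array([ 0.4729, -0.0364]), array([ 0.4723, -0.0357]), (np.float64(0.22234920847546133), np.float64(0.10932169625820685)), np.float64(-1.9421752580669698), np.float64(-91.94217525806697))
lid (array([0.475 , 0.2459]), array([0.4746, 0.2456]), (np.float64(0.2166640857546075), np.float64(0.11036552654795745)), np.float64(-0.2548795453479306), np.float64(-90.25487954534793))
knob [237.4598 211.0068] [0.4752 0.2423 0.076 ]
```

View pics/e1.png

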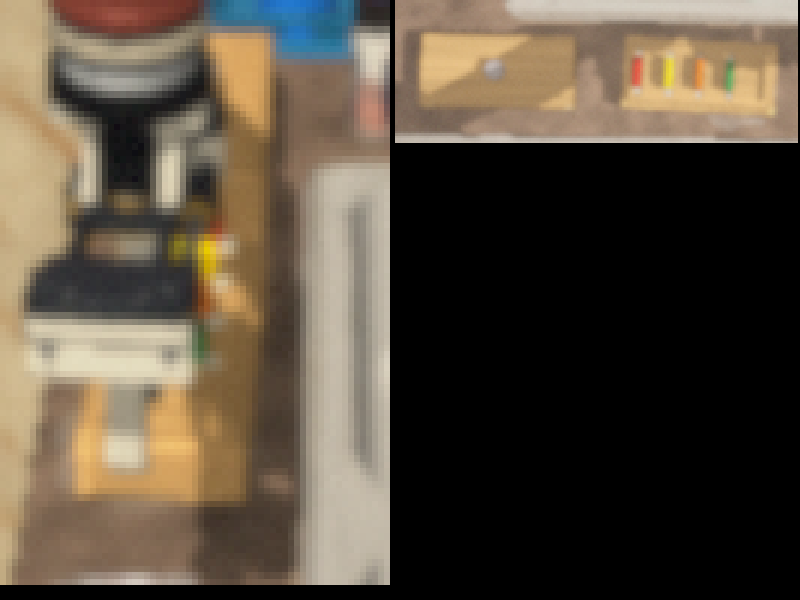

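Request:
drive_tool(motion=[[[0.002,0.45,0],[0,0,0.006],0.3],[[0.002,0.45,0],[0,0,0.006],0.3],[[0.002,0.45,0],[0,0,0.006],0.3],[[0.002,0.45,0],[0,0,0.006],0.3],[[0.002,0.45,0],[0,0,0.006],0.3],[[0.002,0.45,0],[0,0,0.006],0.3],[[0.002,0.45,0],[0,0,0.006],0.3],[[0.002,0.45,0],[0,0,0.006],0.3],[[0.002,0.45,0],[0,0,0.006],0.3],[[0.002,0.45,0],[0,0,0.006],0.3],[[0.002,0.45,0],[0,0,0.006],0.3],[[0,0.355,0],[0,0,0],0.3]])

```text
time: 44.5
eef_pos: [0.4721, 0.2482, 0.1565]
tcp_rot: [-179.9, 0.1, 0.1]
force: [1.1, -0.2, 0.2]
finger_gap: 0.7
gripper_force: 0.0
```

Request:
drive_tool(motion=[[[0,0,-0.3],[0,0,0],0.3],[[0,0,0],[0,0,0],0.3],[[0,0,0],[0,0,0],0.3],[[0,0,0],[0,0,0],0.3]])

```text
time: 44.9
eef_pos: [0.4751, 0.2426, 0.1279]
tcp_rot: [180.0, -0.0, -0.3]
force: [0.8, 0.2, -0.4]
finger_gap: 0.702
gripper_force: 0.0
```

```bash
python3 - <<'E'
from h import *
np.set_printoptions(precision=4,suppress=True)
s=get_state();print(s["eef_pos"],s["tcp_rot"],s["time"])
t=get_image("top");S=get_image("side")
print("box",boxpose(t))
print("box",rectw(t,(278,190,355,238),(8,86,90),(26,255,255),.04))
for n,b in(("red",(288,195,303,226)),("yellow",(304,195,314,226)),("green",(322,195,336,226))): print(n,rectw(t,b,*HUE[n],.078))
a=cv2.resize(S["color"][140:240,270:340,::-1],None,fx=5.5,fy=5.5,interpolation=2)
q=cv2.resize(t["color"][185:240,200:355,::-1],None,fx=2.6,fy=2.6,interpolation=0)
h=np.zeros((600,800,3),np.uint8);h[:a.shape[0],:a.shape[1]]=a;h[:q.shape[0],395:395+q.shape[1]]=q[:,:405]
cv2.imwrite("pics/e2.png",h)
E
```

```text
[0.4751 0.2426 0.1279] [179.9972  -0.0307  -0.2946] 44.9
box [[ 0.4768  0.0206  0.0444  1.9371]
 [ 0.4751 -0.0225  0.0426  1.6157]
 [ 0.4673 -0.077   0.0498 -0.7386]
 [ 0.471  -0.1219  0.0624 -1.9153]]
box (array([ 0.4719, -0.0362]), array([ 0.473 , -0.0353]), (np.float64(0.22186170882312792), np.float64(0.11025094397289671)), np.float64(-3.0463802848993433), np.float64(-93.04638028489934))
red (array([0.4754, 0.0485]), array([0.4756, 0.0486]), (np.float64(0.03856035907635269), np.float64(0.009795950862589763)), np.float64(88.36972274866858), np.float64(-1.6302772513314356))
yellow (array([0.4734, 0.002 ]), array([0.4733, 0.0025]), (np.float64(0.040226208580060964), np.float64(0.013255765866284883)), np.float64(-89.12101873724647), np.float64(-179.1210187372465))
green (array([ 0.4697, -0.0778]), array([ 0.4697, -0.0779]), (np.float64(0.031888478509576275), np.float64(0.007209636658214729)), np.float64(89.29351685538579), np.float64(-0.706483144614214))
```

View pics/e2.png

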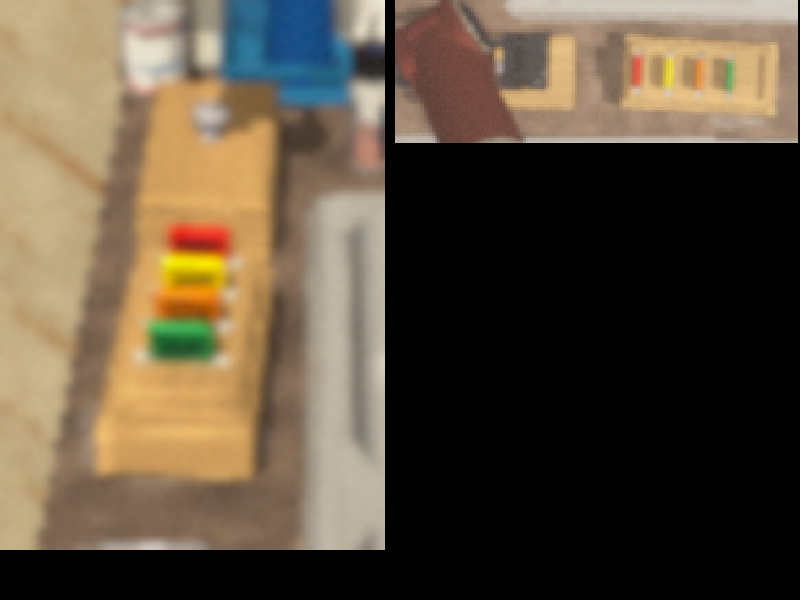

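Request:
drive_tool(motion=[[[0,0.005,-0.35],[0,0,0],0.3],[[0,0,-0.25],[0,0,0],0.3],[[0,0,-0.1],[0,0,0],0.3],[[0,0,0],[0,0,0],0.3],[[0,0,0],[0,0,0],0.9],[[0,0,0],[0,0,0],0.9],[[0,0,0],[0,0,0],0.9],[[0,0,0],[0,0,0],0.9],[[0,0,0],[0,0,0],0.9],[[0,0,0],[0,0,0],0.9]], grip_force=40)

```text
time: 46.0
eef_pos: [0.4752, 0.2435, 0.0576]
tcp_rot: [-180.0, -0.0, -0.3]
force: [-0.9, -0.5, 2.3]
finger_gap: 0.291
gripper_force: 40.0
```

Request:
drive_tool(motion=[[[0,0,0.1],[0,0,0],0.9],[[0,0,0.3],[0,0,0],0.9],[[0,0,0.4],[0,0,0],0.9],[[0,0,0.4],[0,0,0],0.9],[[0,-0.2,0.1],[0,0,-0.008],0.9],[[0,-0.4,0],[0,0,-0.008],0.9],[[0,-0.4,0],[0,0,-0.008],0.9],[[0,-0.4,0],[0,0,-0.008],0.9],[[0,-0.4,0],[0,0,-0.008],0.9],[[0,-0.4,0],[0,0,-0.008],0.9],[[0,-0.4,0],[0,0,-0.008],0.9],[[0,-0.2,0],[0,0,-0.008],0.9]])

```text
time: 47.2
eef_pos: [0.4738, -0.0411, 0.1873]
tcp_rot: [179.9, 0.1, -2.5]
force: [0.2, -0.3, -2.9]
finger_gap: 0.292
gripper_force: 40.0
```

Request:
drive_tool(motion=[[[-0.02,0.01,0],[0,0,0],0.9],[[0,0,0],[0,0,0],0.9],[[0,0,0],[0,0,0],0.9],[[0,0,0],[0,0,0],0.9]])

```text
time: 47.6
eef_pos: [0.473, -0.0338, 0.1873]
tcp_rot: [-180.0, 0.0, -2.0]
force: [1.0, -0.0, -2.5]
finger_gap: 0.288
gripper_force: 40.0
```

```bash
python3 - <<'E'
from h import *
np.set_printoptions(precision=4,suppress=True)
s=get_state();P=np.array(s["eef_pos"]);print(P,s["tcp_rot"],s["force"],s["finger_gap"])
S=get_image("side");t=get_image("top")
crop(S,(270,130,340,230),5.5,"pics/f1.png")
ps=np.radians(-2.2);R=np.array([[np.cos(ps),-np.sin(ps),0],[np.sin(ps),np.cos(ps),0],[0,0,1]])
for x,y,z in((-.05,-.106,-.057),(.05,-.106,-.057),(-.05,-.106,-.005),(.05,-.106,-.005)):
    print(proj(S,P+R@[x,y,z]))
W=np.array([.473,-.038,0])
print("box front top/bottom corners");[print(proj(S,W+R@[x,-.106,z])) for x in(-.05,.05) for z in(.04,0)]
E
```

```text
[ 0.473  -0.0338  0.1873] [-179.9558    0.0036   -1.9978] [ 0.9963 -0.0331 -2.5289] 0.2878660676948749
[285.8198 195.2262]
[315.6533 196.3671]
[285.198  181.6888]
[315.7201 182.8171]
box front top/bottom corners
[286.7189 218.0314]
[287.1498 227.3145]
[315.5075 219.194 ]
[315.4626 228.4826]
```

View pics/f1.png

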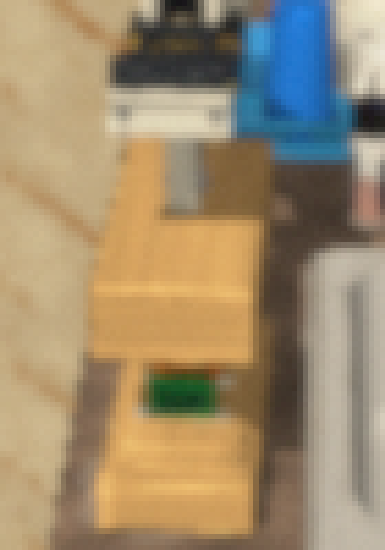

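Request:
drive_tool(motion=[[[0.008,-0.017,-0.2],[0,0,-0.005],0.9],[[0,0,-0.25],[0,0,0],0.9],[[0,0,-0.2],[0,0,0],0.9],[[0,0,-0.08],[0,0,0],0.9],[[0,0,0],[0,0,0],0.9],[[0,0,0],[0,0,0],0.9],[[0,0,0],[0,0,0],0.9]])

```text
time: 48.4
eef_pos: [0.4748, -0.0371, 0.1153]
tcp_rot: [-180.0, -0.1, -2.3]
force: [-0.3, -0.8, -3.2]
finger_gap: 0.292
gripper_force: 40.0
```

Request:
drive_tool(motion=[[[0,0,0],[0,0,0],0.9],[[0,0,-0.05],[0,0,0],0.9],[[0,0,-0.05],[0,0,0],0.9],[[0,0,-0.03],[0,0,0],0.9],[[0,0,0],[0,0,0],0.9]])

```text
time: 48.9
eef_pos: [0.4733, -0.0371, 0.1006]
tcp_rot: [-180.0, 0.1, -2.3]
force: [0.8, 0.3, -2.7]
finger_gap: 0.291
gripper_force: 40.0
```

Request:
drive_tool(motion=[[[0,0,-0.03],[0,0,0],0.9],[[0,0,-0.015],[0,0,0],0.9],[[0,0,0],[0,0,0],0.9],[[0,0,0],[0,0,0],0.9]])

```text
time: 49.3
eef_pos: [0.474, -0.0371, 0.0975]
tcp_rot: [180.0, -0.0, -2.3]
force: [-2.1, -0.2, 5.7]
finger_gap: 0.292
gripper_force: 40.0
```

Request:
drive_tool(motion=[[[0,0,0],[0,0,0],0.6],[[0,0,0],[0,0,0],0.3],[[0,0,0],[0,0,0],0.3],[[0,0,0],[0,0,0],0.3],[[0,0,0.3],[0,0,0],0.3],[[0,0,0.5],[0,0,0],0.3],[[0,0,0.3],[0,0,0],0.3],[[0,0.45,0],[0,0,0],0.3],[[0,0.45,0],[0,0,0],0.3],[[0,0.45,0],[0,0,0],0.3],[[0,0.45,0],[0,0,0],0.3],[[0,0.3,0],[0,0,0],0.3]])

```text
time: 50.5
eef_pos: [0.4732, 0.1768, 0.2068]
tcp_rot: [-179.9, -0.0, -2.1]
force: [0.9, -0.8, -0.7]
finger_gap: 0.702
gripper_force: 0.0
```

Request:
drive_tool(motion=[[[0,0,0],[0,0,0],0.3],[[0,0,0],[0,0,0],0.3]])

```text
time: 50.7
eef_pos: [0.4736, 0.173, 0.2064]
tcp_rot: [180.0, 0.0, -2.2]
force: [-0.2, -1.0, -0.7]
finger_gap: 0.699
gripper_force: 0.0
```

```bash
python3 - <<'E'
from h import *
np.set_printoptions(precision=4,suppress=True)
s=get_state();print(s["eef_pos"],s["time"],s["force"])
S=get_image("side");t=get_image("top")
print("lid",rectw(t,(278,190,355,238),*WOOD,.092))
b=(306,200,328,224);k=cv2.inRange(up(t,b),(0,0,100),(180,70,255));c,_=rect(k,b)[0]
sb=(295,178,318,203);k=cv2.inRange(up(S,sb),(0,0,100),(180,70,255));cs,_=rect(k,sb)[0];print(c,cs,plane(t,c,.116),tri(t,c,S,cs))
a=cv2.resize(S["color"][140:240,270:340,::-1],None,fx=5.5,fy=5.5,interpolation=2)
q=cv2.resize(t["color"][185:240,250:370,::-1],None,fx=3.3,fy=3.3,interpolation=0)
h=np.zeros((600,800,3),np.uint8);h[:a.shape[0],:a.shape[1]]=a;h[:q.shape[0],395:395+q.shape[1]]=q[:,:405]
cv2.imwrite("pics/f2.png",h)
E
```

```text
[0.4736 0.173  0.2064] 50.7 [-0.2393 -0.9504 -0.7091]
lid (array([ 0.4722, -0.0394]), array([ 0.4724, -0.0399]), (np.float64(0.21529217160988104), np.float64(0.10476949683442427)), np.float64(-1.4291411850286095), np.float64(-91.42914118502861))
[316.7573 211.7469] [303.9067 185.6315] [ 0.4733 -0.038   0.116 ] [ 0.4738 -0.038   0.1106]
```

View pics/f2.png

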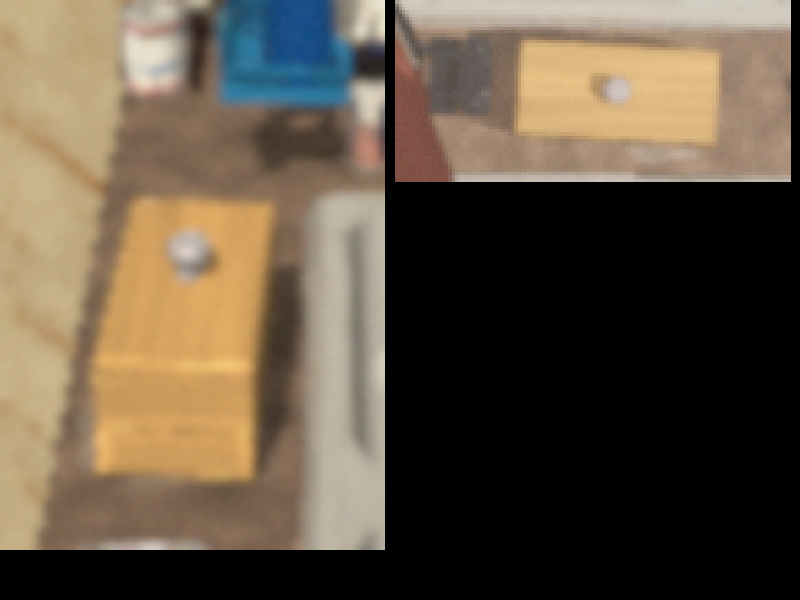

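The picture shows the lid closed and level on the box. The knob triangulates to (0.474, -0.038, 0.111), the same height as at the start and over the box's centre.

```bash
python3 -c "
from bench import *
print(sign_off())"
```

```text
the job is handed in; nothing more can be done
None
```

The job is handed in, with no verdict returned: the four blades present (red, yellow, orange, green; the blue one was absent) are pressed home in slots 1 to 4, and the lid is back on the box, closed and level in the last picture.

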